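# Clear the battery charging station

## Robot

A 6-joint arm with a two-finger parallel gripper is mounted at the origin on the work surface. World frame = base frame: x ahead of the robot, y to its left, z up, the work surface at z = 0. Lengths are in m, angles in rad, forces in N, time in s.
With the tool pointing down it reaches from about 0.225 to 0.875 m from the base axis. Payload 3.4 kg.
Tool frame: the origin (TCP) lies at the very end of the fingers, on their centre line; the grasp point (between the pads) lies 19 mm behind it; z points along the fingers, y is the line along which they close (so a half turn about z gives the same grasp; the last joint's range is limited). The gripper opens to 85 mm and grips with 20 to 120 N. Pads are 22 mm wide; open, the fingers measure 114 mm over their backs; the gripper's body (76 mm by 85 mm) begins 54 mm behind the grasp point. The pads swing forward as they close: fully open they stand 13 mm farther back than shut.
Start: joints at [1.07, 0.276, 1.505, -0, 1.361, -0.121], TCP at [0.213, 0.534, 0.231] pointing down, gripper open.
Joint ranges: [-2.89, 2.89], [-0.75, 2.08], [0.22, 2.7], [-1.18, 4.32], [0.11, 2.71], [-2.7, 2.7]. Speed limits (rad/s): [2.57, 2.57, 3.14, 3.14, 3.14, 3.14].

## Interface

Orientations are given as a unit quaternion [w, x, y, z].
In Python, from rig import get_state, optics, sign_off gives the robot as it stands.
- The arm moves only by the tool send_rows, never from a script. Its argument "increments" is a list of rows, each an object with "gripper": the gripper's target within -1 to 1 (shut at 1, half-way at 0, fully open at -1); "linear": the shift along the world's x, y, z in m, a list of three; "delta_rot": the turn, a rotation vector about the world's x, y, z in rad, a list of three. In form: [{"gripper": gripper, "linear": [dx, dy, dz], "delta_rot": [rx, ry, rz]}, ...]. A call has 1 to 8 rows; each row is the pose to reach, as a shift and turn from the pose commanded when the call began; what a row does not reach only later rows make up. A row lasts 1/10 s, in which the tool goes at most 50 mm and 8.59 degrees, less where a joint would pass 70% of its speed; a pose out of reach is approached as far as the arm can. A call with a gripper value outside its range is refused whole. The fingers move at their own pace and stop on an object; "newtons" is the grip in N (left out, the last holds). Time passes only in rows, so rows that repeat a pose let the fingers close. It gives the time, the measured TCP pose, the force, the opening and the grip force at its end, in the units of the state.
- get_state(): the state, without advancing time (a new reading comes with each control period).
- optics.get_image(name): name is "scene" or "top" or "wrist"; returns a dict with "pixels" (480x640x3 uint8, blue, green, red), "K" (3x3 intrinsics, pixels), "rvec" (rotation vector, rad) and "tvec" (3), from world to camera coordinates, as OpenCV has them; the wrist camera has in their place "T_tool_cam" (4x4, takes a point from camera to tool coordinates, whose origin is the TCP and whose axes are the flange's). Camera axes: x right, y down, z forward; pixel columns grow to the right and rows downward; lengths in m; the calibration is good to about 2 mm. The wrist camera is an equidistant fisheye: a pixel r from the principal point sees the ray r / f radians off the axis. A picture is of the moment at which its call begins: read the wrist's pose just before it. There is no depth.
- sign_off(): hands the job in; it is judged then, once.
The state is a dict: "clock": time; "qpos": joint angles; "qd": joint speeds; "effort": joint torques, N m; "position": TCP position; "ee_rot": TCP orientation; "contact_force": force on the tool from outside, world axes, zero at the start; "moment": the same for the moment, N m; "width": finger opening in m; "gripper_force": force on a finger pad.
Only numpy, scipy, OpenCV 4.12 (cv2) and the standard library are available. Lean on these libraries where they do the work, as an engineer would, in place of code of your own. Each camera call takes 0.05 s, during which the arm holds its last target. There are 200 camera calls.

## Task

Switch the charging station off at its lever, then lift the clear cover gently right up onto its stop. Free every battery pack by pinching its red snap tab in while lifting (never yank a pack against its latch), set the packs down inside the blue crate in any arrangement, and lower the cover gently until it is fully shut, the power staying off.

Things in the scene. Friction and masses are not known exactly. Their poses are not given: they have to be found in the camera images.
- station: Charging station fixed to the bench: black housing 130 x 380 x 60 mm high. Origin: on the bench; four open-topped docks at its x = 0, y = -150, -50, 50, 150 mm, floors 10 mm up, 2 mm play round a pack. x axis points away from the robot (handle side to hinge side), y along the row to the robot's left. A yellow lip on each dock's +y wall catches the pack's tab.
- cover (a joint): Clear dust cover over the docks (392 mm wide, 130 mm deep, its top 124 mm above the bench when shut), hinged along the station's rear edge. 0 = shut down on its stop, grows as it is lifted, 1.6 rad = stop, fully up (behind the docks). The stiff hinge holds it wherever left (0.4 N m friction, some 4 N at the handle). It may start slightly ajar.
- cover_handle (a point): Middle of the cover's yellow bar handle: round bar 12 mm thick, 120 mm long, parallel to the station's y axis; it stands 45 mm off the cover's front plate (axis to plate), to the robot's side when shut, pointing up when the cover is up. It moves with the cover on an arc of 181 mm about cover_hinge. The frame's axes are those of the station when the cover is shut.
- cover_hinge (a point): Point on the cover's hinge line (parallel to the station's y axis), in the middle of the width, 62 mm above the bench and 75 mm behind the middle of the docks.
- power (a joint): Station's power lever, beside the station's +y end. 0 = leaning toward the robot (on), 1.0 rad = leaning fully away from the robot (off). Stays where it is left; about 1 N at the tip.
- power_tip (a point): Centre of the red ball (26 mm across) on the tip of the power lever, 80 mm from its pivot; it stands 92 mm above the bench at both ends of its throw and moves 77 mm along the station's x axis.
- crate: Loose blue open carrying crate 220 mm (x) by 250 mm (y) by 60 mm high, walls and floor 5 mm, 0.9 kg. Origin: centre of its underside. Thin blue grips on its outer y sides.
- pack1: Battery pack 1: green block with a black band, 70 (x) x 40 (y) x 100 mm (z), 0.3 to 0.6 kg. Origin: centre of its underside. Starts latched upright in the dock at station y = -150 mm, axes as the station's, its top 50 mm standing out of the housing. Red snap tab on its +y face (see tab1). None if absent.
- pack1_mid (a point): Centre of pack 1's block, 50 mm above its underside.
- tab1 (a joint): Red snap tab of pack 1: button 34 mm wide, 60 to 90 mm above the pack's underside, 7 mm proud of the +y face; a hook lower down sits under the dock's lip. 0 = out, 0.0065 m = fully in, clear of the lip beyond 0.005. 3 N starts it, 9 N presses it fully: pinch it against the bare -y face (47 mm across at rest, 40 pressed) and lift.
- pack2: Battery pack 2: green block with a black band, 70 (x) x 40 (y) x 100 mm (z), 0.3 to 0.6 kg. Origin: centre of its underside. Starts latched upright in the dock at station y = -50 mm, axes as the station's, its top 50 mm standing out of the housing. Red snap tab on its +y face (see tab2). None if absent.
- pack2_mid (a point): Centre of pack 2's block, 50 mm above its underside.
- tab2 (a joint): Red snap tab of pack 2: button 34 mm wide, 60 to 90 mm above the pack's underside, 7 mm proud of the +y face; a hook lower down sits under the dock's lip. 0 = out, 0.0065 m = fully in, clear of the lip beyond 0.005. 3 N starts it, 9 N presses it fully: pinch it against the bare -y face (47 mm across at rest, 40 pressed) and lift.
- pack3: Battery pack 3: green block with a black band, 70 (x) x 40 (y) x 100 mm (z), 0.3 to 0.6 kg. Origin: centre of its underside. Starts latched upright in the dock at station y = 50 mm, axes as the station's, its top 50 mm standing out of the housing. Red snap tab on its +y face (see tab3). None if absent.
- pack3_mid (a point): Centre of pack 3's block, 50 mm above its underside.
- tab3 (a joint): Red snap tab of pack 3: button 34 mm wide, 60 to 90 mm above the pack's underside, 7 mm proud of the +y face; a hook lower down sits under the dock's lip. 0 = out, 0.0065 m = fully in, clear of the lip beyond 0.005. 3 N starts it, 9 N presses it fully: pinch it against the bare -y face (47 mm across at rest, 40 pressed) and lift.
- pack4: Battery pack 4: green block with a black band, 70 (x) x 40 (y) x 100 mm (z), 0.3 to 0.6 kg. Origin: centre of its underside. Starts latched upright in the dock at station y = 150 mm, axes as the station's, its top 50 mm standing out of the housing. Red snap tab on its +y face (see tab4). None if absent.
- pack4_mid (a point): Centre of pack 4's block, 50 mm above its underside.
- tab4 (a joint): Red snap tab of pack 4: button 34 mm wide, 60 to 90 mm above the pack's underside, 7 mm proud of the +y face; a hook lower down sits under the dock's lip. 0 = out, 0.0065 m = fully in, clear of the lip beyond 0.005. 3 N starts it, 9 N presses it fully: pinch it against the bare -y face (47 mm across at rest, 40 pressed) and lift.

How it is judged:
On the way, in this order (a step that is already met when the one before it is completed fails the run):
1. power lever thrown fully off (beyond 0.85 rad) (value of joint power above 0.85 rad), for 0.2 s.
2. cover lifted up to its stop (beyond 1.5 rad) (value of joint cover above 1.5 rad), for 0.2 s.
At the end, for the whole second after the job is handed in: Every pack that is present lies or stands at rest in the crate (its middle within the crate's inner walls and 10 to 85 mm above the crate's underside), the cover is shut (below 0.06 rad) and the power lever is off (beyond 0.85 rad) (x of pack1_mid in the frame of crate between -0.105 and 0.105 m and y of pack1_mid in the frame of crate between -0.12 and 0.12 m and z of pack1_mid in the frame of crate between 0.01 and 0.085 m and linear speed of each of pack1, pack2, pack3, pack4 below 0.03 m/s and x of pack2_mid in the frame of crate between -0.105 and 0.105 m and y of pack2_mid in the frame of crate between -0.12 and 0.12 m and z of pack2_mid in the frame of crate between 0.01 and 0.085 m and x of pack3_mid in the frame of crate between -0.105 and 0.105 m and y of pack3_mid in the frame of crate between -0.12 and 0.12 m and z of pack3_mid in the frame of crate between 0.01 and 0.085 m and x of pack4_mid in the frame of crate between -0.105 and 0.105 m and y of pack4_mid in the frame of crate between -0.12 and 0.12 m and z of pack4_mid in the frame of crate between 0.01 and 0.085 m and value of joint cover below 0.06 rad and value of joint power above 0.85 rad); the robot touches nothing.
It fails at once if a pack pulled hard against its latch (over 30 N with its tab not pressed in) ((value of joint tab1 below 0.002 m and z of pack1 in the frame of station between 0.011 and 0.018 m and horizontal distance between pack1 and station below 0.165 m and contact force between pack1 and station above 30 N) or (value of joint tab2 below 0.002 m and z of pack2 in the frame of station between 0.011 and 0.018 m and horizontal distance between pack2 and station below 0.165 m and contact force between pack2 and station above 30 N) or (value of joint tab3 below 0.002 m and z of pack3 in the frame of station between 0.011 and 0.018 m and horizontal distance between pack3 and station below 0.165 m and contact force between pack3 and station above 30 N) or (value of joint tab4 below 0.002 m and z of pack4 in the frame of station between 0.011 and 0.018 m and horizontal distance between pack4 and station below 0.165 m and contact force between pack4 and station above 30 N)).
It fails at once if cover slammed shut (faster than 1.5 rad/s on reaching its lower stop) (value of joint cover below 0.1 rad and velocity of joint cover below -1.5 rad/s).
It fails at once if cover thrown open (faster than 1.5 rad/s on reaching its upper stop) (value of joint cover above 1.5 rad and velocity of joint cover above 1.5 rad/s).
Of pack1, pack2, pack3, pack4 only 2 to 4 are there at a start; the rules pass over those that are not, and their reading is None.
At some moment in a run one of crate may be knocked a few centimetres aside while the robot is not near it.
Once in a run the grip may slacken for a moment while it holds something.
It also fails if it takes over 210 s, if anything falls off the work surface, if the arm or the gripper's body presses on something with over 40 N, if the wrist force passes 120 N, or if a joint passes its speed limit or range.

## Working session

There is one attempt and no reset: what is moved stays moved. The work goes in short steps, Python scripts to look and compute and a tool call to move; the robot and the scene stay as the last step left them, time stands still between calls to the robot, and variables do not carry over. Pictures are saved under pics/ and viewed, at most 14 in all, crops included, and the job is handed in when it is done.

Besides the shell and the picture viewer there is one more tool, called after "Request:" by a JSON object that holds its "fn" and its "kwargs", one argument or row to a line. send_rows: Moves the arm, as the interface text tells. Its arguments: {"type":"object","properties":{"increments":{"type":"array"},"newtons":{"type":"number"}},"required":["increments"]}

```bash
ls; mkdir -p pics; cat > h.py <<'E'
import numpy as np, cv2
from rig import get_state, optics, sign_off
def grab(n,save=None):
    d=optics.get_image(n)
    if save: cv2.imwrite('pics/'+save,d['pixels'])
    return d
def ray(d,u,v):
    R=cv2.Rodrigues(np.array(d['rvec'],float))[0]; t=np.array(d['tvec'],float).ravel()
    r=R.T@np.linalg.inv(np.array(d['K']))@np.array([u,v,1.]); return -R.T@t, r
def onz(d,u,v,z):
    c,r=ray(d,u,v); return c+r*(z-c[2])/r[2]
def proj(d,P):
    return cv2.projectPoints(np.array(P,float).reshape(-1,1,3),np.array(d['rvec'],float),np.array(d['tvec'],float),np.array(d['K'],float),None)[0].reshape(-1,2)
def tri(d1,p1,d2,p2):
    c1,r1=ray(d1,*p1);c2,r2=ray(d2,*p2)
    s=np.linalg.lstsq(np.c_[r1,-r2],c2-c1,rcond=None)[0]
    a,b=c1+r1*s[0],c2+r2*s[1]; return (a+b)/2,np.linalg.norm(a-b)
def blobs(d,lo,hi,amin=60):
    hsv=cv2.cvtColor(d['pixels'],cv2.COLOR_BGR2HSV); m=cv2.inRange(hsv,lo,hi)
    if lo[0]==0: m|=cv2.inRange(hsv,(172,lo[1],lo[2]),(180,255,255))
    n,l,s,c=cv2.connectedComponentsWithStats(m)
    return m,l,[(i,s[i],c[i]) for i in range(1,n) if s[i][4]>=amin]
E
python3 - <<'E'
from h import *
print(get_state())
for n in('scene','top'):
    d=grab(n,n+'1.png'); print(n,np.array(d['K']).tolist(),ray(d,320,240))
E
```

```text
pics
{'clock': 0.0, 'qpos': array([ 1.06999606e+00,  2.76576092e-01,  1.50612659e+00,  1.09736504e-05,
        1.36069548e+00, -1.20986807e-01]), 'qd': array([-1.85428431e-03, -1.21718017e-03,  8.71547590e-04,  8.63958510e-05,
        6.96951579e-04,  1.27612902e-03]), 'effort': array([ 2.40954156e-03, -4.16778696e+01, -2.45811260e+01,  1.45387794e-04,
        1.08279721e-02,  3.12657949e-05]), 'position': array([0.21292002, 0.53356026, 0.2304531 ]), 'ee_rot': array([-2.81268071e-04,  1.88768356e-01,  9.82021228e-01, -8.57832624e-04]), 'contact_force': array([-0.36581041, -0.88744975, -0.63281521]), 'moment': array([ 0.01769323, -0.04344658, -0.02951873]), 'gripper_force': 0.0, 'width': 0.08544568994104695}
scene [[614.7127720856033, 0.0, 316.02259778884064], [0.0, 614.7127720856033, 248.38176891385604], [0.0, 0.0, 1.0]] (array([ 1.56313821, -0.38716351,  0.79559996]), array([-0.78188603,  0.33171691, -0.52805862]))
top [[512.7467149740378, 0.0, 320.7479285919306], [0.0, 512.7467149740378, 232.9439215661975], [0.0, 0.0, 1.0]] (array([0.33976117, 0.03089233, 1.06753002]), array([ 0.16681677,  0.00615934, -0.98606578]))
```

View pics/scene1.png

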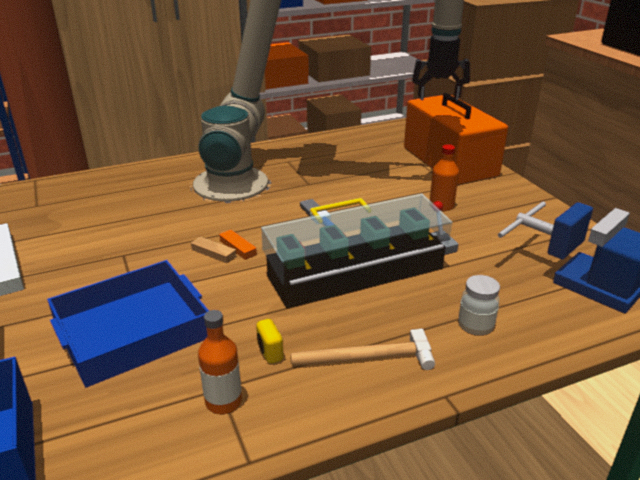

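View pics/top1.png

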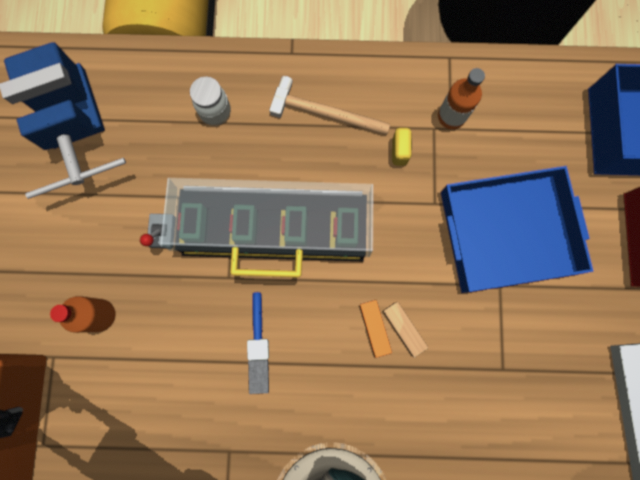

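The scene shows four packs under the cover. In the top view the red ball is at about (147,240), the handle bar runs (233,275)–(299,275), the crate is centred near (516,230), and the decoy blue bin is at the right edge. I'll measure these next.

```bash
python3 - <<'E'
from h import *
T=grab('top');S=grab('scene')
for n,d in(('T',T),('S',S)):
    for nm,lo,hi in(('red',(0,150,100),(6,255,255)),('yel',(24,150,120),(34,255,255)),('blue',(105,150,60),(125,255,255)),('green',(60,40,40),(95,255,255))):
        m,l,b=blobs(d,lo,hi,30)
        for i,s,c in b:
            r=cv2.minAreaRect(np.argwhere(l==i)[:,::-1].astype(np.float32)); print(n,nm,s.tolist(),c.round(1),[np.round(q,1) for q in r])
# bar endpoints
def bar(d,x0,x1,y0,y1):
    m,l,b=blobs(d,(22,120,100),(36,255,255),10); return m
print('ball',tri(T,(147,240),S,(438,207)))
for z in(.0625,): print('crate',[onz(T,u,v,.06).round(3) for u,v in((443,187),(566,169),(591,270),(469,291))])
E
```

```text
T red [140, 234, 13, 12, 119] [145.8 239.5] [array([145.7, 239.6]), array([11.6, 11.2]), np.float64(26.6)]
T red [50, 305, 18, 17, 251] [ 58.7 312.9] [array([ 58.5, 313. ]), array([16., 17.]), np.float64(90.0)]
T yel [134, 0, 24, 25, 388] [146.1   9.9] [array([145.5,  12. ]), array([24., 23.]), np.float64(90.0)]
T yel [397, 129, 14, 30, 357] [403.4 142.8] [array([403.5, 143.5]), array([29., 13.]), np.float64(90.0)]
T yel [231, 248, 72, 29, 589] [265.2 266.7] [array([266.3, 262. ]), array([71.1, 26.2]), np.float64(1.8)]
T blue [6, 44, 58, 34, 1044] [33.1 59.9] [array([33.6, 59.8]), array([22.6, 55. ]), np.float64(75.7)]
T blue [76, 65, 25, 63, 548] [ 87.6 101.4] [array([82.7, 97.4]), array([65.8, 17.4]), np.float64(72.3)]
T blue [615, 65, 25, 95, 1637] [628.3 117.3] [array([627., 112.]), array([94., 24.]), np.float64(90.0)]
T blue [18, 100, 58, 36, 1093] [ 47.3 117.2] [array([ 46.5, 117.1]), array([20.1, 57.5]), np.float64(70.2)]
T blue [446, 167, 146, 124, 12335] [512.5 230.9] [array([517.3, 228.7]), array([108.2, 136. ]), np.float64(80.9)]
T blue [254, 293, 7, 46, 308] [257.  315.3]
[... 3191 characters left out ...]
]), array([29.3, 28.9]), np.float64(9.5)]
S green [360, 216, 31, 33, 562] [374.4 232.9] [array([374.4, 232.1]), array([36. , 25.8]), np.float64(42.7)]
S green [320, 225, 29, 34, 567] [333.3 242.6] [array([334. , 241.5]), array([33., 28.]), np.float64(90.0)]
S green [277, 234, 27, 29, 433] [289.3 250.2] [array([289.8, 247.8]), array([26.7, 25.5]), np.float64(78.7)]
S green [627, 452, 13, 28, 174] [634.9 468.9] [array([636.9, 467.1]), array([10.7, 29.5]), np.float64(22.6)]
ball (array([0.49553506, 0.36985572, 0.09235183]), np.float64(0.0014496812778273982))
crate [array([ 0.626, -0.21 ,  0.06 ]), array([ 0.671, -0.462,  0.06 ]), array([ 0.464, -0.498,  0.06 ]), array([ 0.417, -0.257,  0.06 ])]
```

```bash
python3 - <<'E'
from h import *
T=grab('top');S=grab('scene')
big=cv2.resize(T['pixels'][170:290,135:385],None,fx=3.2,fy=3.2,interpolation=cv2.INTER_CUBIC);cv2.imwrite('pics/c1.png',big)
for p in((191,222),(243.5,223.5),(295,225.5),(347.5,226)): print(onz(T,*p,.11).round(4))
for a,b in(((233,274),(313,211.5)),((299,275),(367,203)),((266,274.5),(340,207))): print('bar',tri(T,a,S,b))
E
```

```text
[0.53   0.2836 0.11  ]
[0.5297 0.1834 0.11  ]
[0.5285 0.0852 0.11  ]
[ 0.5302 -0.0147  0.11  ]
bar (array([0.41677948, 0.14253011, 0.1045488 ]), np.float64(0.11525461678837576))
bar (array([0.4589947 , 0.12912742, 0.13218503]), np.float64(0.1233885226775869))
bar (array([0.43458649, 0.13871528, 0.11096622]), np.float64(0.005783292374922519))
```

View pics/c1.png

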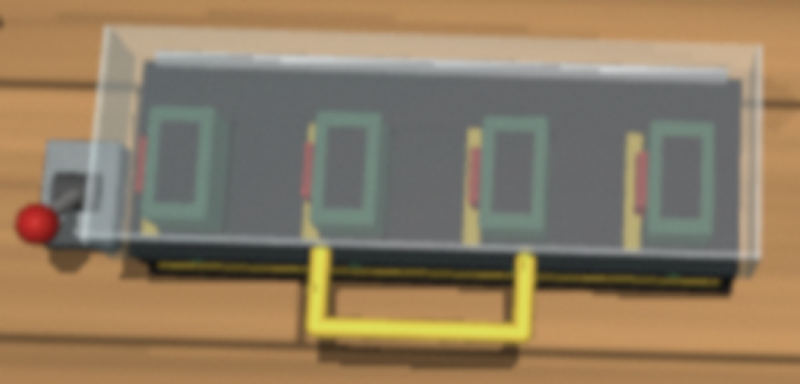

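```bash
python3 - <<'E'
from h import *
T=grab('top');S=grab('scene')
P=np.array([onz(T,*p,.11) for p in((191.9,220.9),(243.8,222.2),(296,223.8),(348,225.6))]);print(P.round(4))
dv=P[0]-P[3];print('yaw',np.arctan2(-dv[0],dv[1]),np.linalg.norm(dv),P.mean(0))
a,_=tri(T,(232,273.2),S,(366,203.5));b,_=tri(T,(299.7,274.7),S,(314,212));print(a,b,_,(a+b)/2,np.linalg.norm(a-b),np.arctan2(-(a-b)[0],(a-b)[1]))
# crate corners scene rim
for x in((50,302),(171,263),(208,313),(85,345)): print(onz(S,*x,.06))
y=np.arctan2(-dv[0],dv[1]);M=P.mean(0);ex=np.array([np.cos(y),np.sin(y),0])
h=M-ex*0-[0,0,.11]+ex*.075+[0,0,.062];mid=(a+b)/2;r=mid-h;print('hinge',h,'handle rel',r@ex,r[2],np.hypot(r@ex,r[2]))
E
```

```text
[[ 0.5322  0.2821  0.11  ]
 [ 0.5323  0.183   0.11  ]
 [ 0.5318  0.0834  0.11  ]
 [ 0.531  -0.0157  0.11  ]]
yaw -0.004054159984813218 0.2977258544900699 [0.53180435 0.13320259 0.11      ]
[0.43614602 0.20401936 0.10657797] [0.43531169 0.07466703 0.11257257] 0.0036552120586871937 [0.43572886 0.13934319 0.10957527] 0.12949384437530015 -0.00644993604707887
[ 0.47748161 -0.50133704  0.06      ]
[ 0.4341969  -0.25515183  0.06      ]
[ 0.63259829 -0.22475653  0.06      ]
[ 0.6356063  -0.44989359  0.06      ]
hinge [0.60680374 0.13289853 0.062     ] handle rel -0.17109960155574191 0.047575271414069295 0.17759076581471234
```

```bash
python3 - <<'E'
from h import *
T=grab('top');S=grab('scene')
print(tri(T,(58.7,312.9),S,(448.2,147.5)))
print(tri(T,(475,76),S,(214,318)))
E
```

```text
(array([0.35085212, 0.48395663, 0.16748919]), np.float64(0.004521380573197233))
(array([ 0.80542422, -0.24480751,  0.18335155]), np.float64(0.0035571005177855116))
```

Request:
{"fn": "send_rows", "kwargs": {
  "increments": [
    {"gripper":1,"linear":[0,0,0.05],"delta_rot":[0,0,0.1]},
    {"gripper":1,"linear":[0,0,0.1],"delta_rot":[0,0,0.2]},
    {"gripper":1,"linear":[0.03,-0.04,0.1],"delta_rot":[0,0,0.3]},
    {"gripper":1,"linear":[0.06,-0.08,0.1],"delta_rot":[0,0,0.38]},
    {"gripper":1,"linear":[0.1,-0.11,0.1],"delta_rot":[0,0,0.38]},
    {"gripper":1,"linear":[0.14,-0.14,0.1],"delta_rot":[0,0,0.38]},
    {"gripper":1,"linear":[0.19,-0.16,0.1],"delta_rot":[0,0,0.38]},
    {"gripper":1,"linear":[0.227,-0.164,0.1],"delta_rot":[0,0,0.38]}
  ],
  "newtons": 30
}}

```text
clock: 1.3
position: [0.442, 0.3677, 0.3321]
ee_rot: [0.001, 0.001, 1.0, -0.0]
contact_force: [0.0, 0.2, -0.2]
width: 0.0002
gripper_force: 0.0
```

Request:
{"fn": "send_rows", "kwargs": {
  "increments": [
    {"gripper":1,"linear":[0,0,-0.05],"delta_rot":[0,0,0]},
    {"gripper":1,"linear":[0,0,-0.1],"delta_rot":[0,0,0]},
    {"gripper":1,"linear":[0,0,-0.15],"delta_rot":[0,0,0]},
    {"gripper":1,"linear":[0,0,-0.2],"delta_rot":[0,0,0]},
    {"gripper":1,"linear":[0,0,-0.245],"delta_rot":[0,0,0]},
    {"gripper":1,"linear":[0.015,0,-0.245],"delta_rot":[0,0,0]},
    {"gripper":1,"linear":[0.03,0,-0.245],"delta_rot":[0,0,0]},
    {"gripper":1,"linear":[0.045,0,-0.245],"delta_rot":[0,0,0]}
  ]
}}

```text
clock: 2.1
position: [0.4888, 0.3714, 0.0895]
ee_rot: [0.002, 0.0, 1.0, 0.002]
contact_force: [-1.2, -0.3, 0.9]
width: 0.0001
gripper_force: 0.7
```

Request:
{"fn": "send_rows", "kwargs": {
  "increments": [
    {"gripper":1,"linear":[0.012,0,0],"delta_rot":[0,0,0]},
    {"gripper":1,"linear":[0.024,0,0],"delta_rot":[0,0,0]},
    {"gripper":1,"linear":[0.036,0,0],"delta_rot":[0,0,0]},
    {"gripper":1,"linear":[0.046,0,0],"delta_rot":[0,0,0]},
    {"gripper":1,"linear":[0.055,0,0],"delta_rot":[0,0,0]},
    {"gripper":1,"linear":[0.06,0,0],"delta_rot":[0,0,0]},
    {"gripper":1,"linear":[0.063,0,0],"delta_rot":[0,0,0]},
    {"gripper":1,"linear":[0.063,0,0],"delta_rot":[0,0,0]}
  ]
}}

```text
clock: 2.9
position: [0.5429, 0.3698, 0.0859]
ee_rot: [-0.006, 0.0, 1.0, -0.001]
contact_force: [-10.6, 0.7, 4.9]
width: 0.0001
gripper_force: 5.4
```

```bash
python3 - <<'E'
from h import *
T=grab('top','t2.png');S=grab('scene')
for d in(T,S):
    for i,s,c in blobs(d,(0,150,100),(6,255,255),10)[2]:
        print(s.tolist(),c.round(1), onz(d,*c,.092).round(3) if d is T else '')
    print()
E
```

```text
[584, 2, 6, 8, 14] [586.6   5.3] 
[583, 5, 25, 15, 122] [595.7  11.7] 
[356, 10, 11, 3, 25] [361.4  10.9] 
[263, 17, 25, 5, 54] [274.7  19.3] 
[354, 16, 22, 13, 145] [363.   22.4] 
[271, 25, 15, 13, 80] [277.5  30.5] 
[419, 25, 13, 9, 47] [426.3  28.5] 
[373, 29, 28, 13, 167] [386.3  34.9] 
[415, 41, 7, 8, 18] [418.4  44.3] 
[372, 44, 16, 10, 89] [380.1  48.4] 
[415, 53, 10, 7, 23] [419.9  55.6] 
[407, 83, 6, 9, 29] [409.3  86.8] 
[354, 89, 13, 10, 64] [360.1  93.2] 
[371, 89, 8, 8, 14] [375.   92.7] 
[341, 91, 11, 9, 35] [347.3  94.3] 
[404, 95, 9, 11, 34] [407.1  98.7] 
[392, 98, 4, 5, 12] [393.8 100.2] 
[367, 100, 13, 11, 62] [372.8 105.1] 
[388, 100, 8, 8, 23] [390.8 104.3] 
[356, 102, 11, 7, 30] [362.  104.4] 
[298, 111, 8, 9, 36] [302.2 114.8] 
[0, 140, 8, 12, 46] [  2.9 146.1] 
[0, 156, 11, 13, 74] [  4.2 161.8] 
[452, 216, 8, 8, 40] [454.9 219.5]
```

Request:
{"fn": "send_rows", "kwargs": {
  "increments": [
    {"gripper":1,"linear":[-0.02,0,0],"delta_rot":[0,0,0]},
    {"gripper":1,"linear":[-0.05,0,0],"delta_rot":[0,0,0]},
    {"gripper":1,"linear":[-0.09,0,0.03],"delta_rot":[0,0,0]},
    {"gripper":0,"linear":[-0.14,0,0.08],"delta_rot":[0,0,0]},
    {"gripper":0,"linear":[-0.16,-0.04,0.13],"delta_rot":[0,0,0]}
  ]
}}

```text
clock: 3.5
position: [0.3996, 0.3473, 0.1908]
ee_rot: [-0.001, -0.002, 1.0, 0.0]
contact_force: [1.3, 0.6, 1.0]
width: 0.028
gripper_force: 0.0
```

```bash
python3 - <<'E'
from h import *
T=grab('top');S=grab('scene')
for d in(T,S):
    for i,s,c in blobs(d,(0,150,100),(6,255,255),10)[2]:
        if (d is T and c[0]<200) or (d is S and 425<c[0]<450): print(s.tolist(),c.round(1), onz(d,*c,.092).round(3))
print(get_state()['position'])
E
```

```text
[144, 198, 13, 12, 116] [149.9 203.7] [0.568 0.371 0.092]
[50, 305, 18, 17, 243] [ 58.4 313.1] [0.352 0.525 0.092]
[442, 144, 13, 7, 62] [448.  146.8] [0.202 0.587 0.092]
[0.40173858 0.34597827 0.19591332]
```

```bash
python3 - <<'E'
from h import *
from scipy.spatial.transform import Rotation as R
s=get_state();print(s['qpos'].round(3))
for y in(1.5708,-1.5708):
  for a in(.8,1.0): print(y,a,(R.from_euler('y',-a)*R.from_euler('z',y)).as_rotvec().round(3))
E
```

```text
[ 5.800e-01  2.270e-01  1.664e+00 -1.000e-03  1.242e+00 -9.920e-01]
1.5708 0.8 [-0.625 -0.625  1.479]
1.5708 1.0 [-0.779 -0.779  1.427]
-1.5708 0.8 [ 0.625 -0.625 -1.479]
-1.5708 1.0 [ 0.779 -0.779 -1.427]
```

Request:
{"fn": "send_rows", "kwargs": {
  "increments": [
    {"gripper":0,"linear":[-0.01,-0.03,0.01],"delta_rot":[0.058,-0.058,-0.107]},
    {"gripper":0,"linear":[-0.02,-0.06,0.01],"delta_rot":[0.117,-0.117,-0.214]},
    {"gripper":0,"linear":[-0.03,-0.09,0.01],"delta_rot":[0.175,-0.175,-0.321]},
    {"gripper":0,"linear":[-0.04,-0.12,0.01],"delta_rot":[0.234,-0.234,-0.428]},
    {"gripper":0,"linear":[-0.05,-0.15,0.01],"delta_rot":[0.292,-0.292,-0.535]},
    {"gripper":0,"linear":[-0.05,-0.17,0.01],"delta_rot":[0.35,-0.35,-0.642]},
    {"gripper":0,"linear":[-0.05,-0.191,0.01],"delta_rot":[0.409,-0.409,-0.749]},
    {"gripper":0,"linear":[-0.05,-0.191,0.01],"delta_rot":[0.467,-0.467,-0.856]}
  ],
  "newtons": 25
}}

```text
clock: 4.4
position: [0.3533, 0.1515, 0.2007]
ee_rot: [0.225, 0.412, 0.854, 0.222]
contact_force: [0.4, 0.1, 0.6]
width: 0.0428
gripper_force: 0.0
```

Request:
{"fn": "send_rows", "kwargs": {
  "increments": [
    {"gripper":0,"linear":[0,0,-0.01],"delta_rot":[0.06,-0.06,-0.11]},
    {"gripper":0,"linear":[0,0,-0.02],"delta_rot":[0.12,-0.12,-0.22]},
    {"gripper":0,"linear":[0,0,-0.03],"delta_rot":[0.18,-0.18,-0.33]},
    {"gripper":0,"linear":[0,0,-0.045],"delta_rot":[0.24,-0.24,-0.44]},
    {"gripper":0,"linear":[0,0,-0.06],"delta_rot":[0.312,-0.312,-0.571]},
    {"gripper":0,"linear":[0,0,-0.069],"delta_rot":[0.312,-0.312,-0.571]},
    {"gripper":0,"linear":[0,0,-0.069],"delta_rot":[0.312,-0.312,-0.571]}
  ]
}}

```text
clock: 5.1
position: [0.3483, 0.1291, 0.1674]
ee_rot: [0.279, 0.537, 0.759, 0.239]
contact_force: [0.6, -0.3, -0.0]
width: 0.0427
gripper_force: 0.0
```

```bash
python3 - <<'E'
from h import *
from scipy.spatial.transform import Rotation as R
s=get_state();print(s['qpos'].round(3),s['position'],s['width']);q=s['ee_rot'];print(R.from_quat(q,scalar_first=True).as_matrix().round(3))
d=grab('wrist','w1.png');print(d['T_tool_cam'],d['K'])
E
```

```text
[ 0.316 -0.258  2.51  -0.794  0.213  0.701] [0.34832094 0.12913687 0.16739058] 0.04266977980666683
[[-0.268  0.683  0.68 ]
 [ 0.949  0.308  0.064]
 [-0.166  0.662 -0.73 ]]
[[ 1.61909882e-04 -9.49337383e-01 -3.14258662e-01  8.05021541e-02]
 [ 9.99999315e-01 -2.10714205e-04  1.15175391e-03 -2.54985260e-04]
 [-1.15962181e-03 -3.14258633e-01  9.49336698e-01 -1.42838204e-01]
 [ 0.00000000e+00  0.00000000e+00  0.00000000e+00  1.00000000e+00]] [[371.64829954   0.         317.94192955]
 [  0.         371.64829954 230.70738992]
 [  0.           0.           1.        ]]
```

View pics/w1.png

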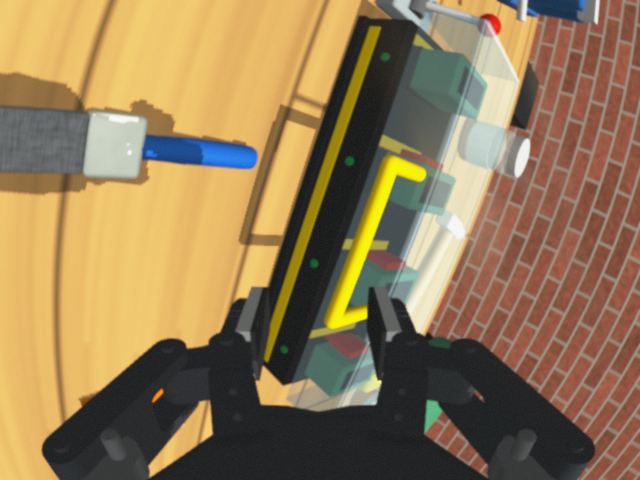

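The wrist view shows the handle ahead, tilted in the frame. The arm is near its q5 limit, so the tilt was only partly reached. I'll reduce the tilt and check the pose.

Request:
{"fn": "send_rows", "kwargs": {
  "increments": [
    {"gripper":0,"linear":[0,0,0.02],"delta_rot":[0,0.15,0]},
    {"gripper":0,"linear":[0.01,0,0.04],"delta_rot":[0,0.3,0]},
    {"gripper":0,"linear":[0.02,0,0.05],"delta_rot":[0,0.45,0]},
    {"gripper":0,"linear":[0.03,0,0.05],"delta_rot":[0,0.6,0]},
    {"gripper":0,"linear":[0.04,0,0.05],"delta_rot":[0,0.6,0]},
    {"gripper":0,"linear":[0.04,0,0.05],"delta_rot":[0,0.6,0]}
  ]
}}

```text
clock: 5.75
position: [0.3932, 0.1296, 0.2197]
ee_rot: [0.041, 0.583, 0.808, 0.072]
contact_force: [-0.5, 0.2, 0.1]
width: 0.0426
gripper_force: 0.0
```

```bash
cat >> h.py <<'E'
from scipy.spatial.transform import Rotation as R
def rot(): return R.from_quat(get_state()['ee_rot'],scalar_first=True)
def tilt(a,yaw=0):  # tool z=(sin a,0,-cos a), closing axis in xz plane (yaw=0) ; base tool-down with y closing then yaw
    return R.from_euler('y',-a)*R.from_euler('z',yaw)*R.from_quat([0,0,1,0],scalar_first=True)
E
python3 - <<'E'
from h import *
s=get_state();print(s['qpos'].round(3),s['position']);print(rot().as_matrix().round(3))
for a in(.3,.4,.5): print(a,(tilt(a,-np.pi/2)*rot().inv()).as_rotvec().round(3))
E
```

```text
[ 0.104 -0.056  1.937  0.058  1.103 -0.24 ] [0.39324303 0.12964141 0.21974977]
[[-0.318  0.936  0.151]
 [ 0.948  0.311  0.068]
 [ 0.017  0.164 -0.986]]
0.3 [ 0.005 -0.136 -0.324]
0.4 [ 0.022 -0.236 -0.324]
0.5 [ 0.038 -0.335 -0.323]
```

Request:
{"fn": "send_rows", "kwargs": {
  "increments": [
    {"gripper":0,"linear":[0,0.003,0],"delta_rot":[0.007,-0.08,-0.108]},
    {"gripper":0,"linear":[0,0.006,-0.01],"delta_rot":[0.014,-0.16,-0.216]},
    {"gripper":0,"linear":[0.005,0.009,-0.02],"delta_rot":[0.022,-0.236,-0.324]},
    {"gripper":0,"linear":[0.005,0.009,-0.02],"delta_rot":[0.022,-0.236,-0.324]},
    {"gripper":0,"linear":[0.005,0.009,-0.02],"delta_rot":[0.022,-0.236,-0.324]}
  ]
}}

```text
clock: 6.25
position: [0.393, 0.1387, 0.1976]
ee_rot: [0.14, 0.692, 0.694, 0.139]
contact_force: [-0.8, 0.2, 0.5]
width: 0.0425
gripper_force: 0.0
```

```bash
cat >> h.py <<'E'
def wproj(d,s,P):  # fisheye wrist projection
    Rt=R.from_quat(s['ee_rot'],scalar_first=True).as_matrix();T=np.array(d['T_tool_cam'])
    p=T[:3,:3].T@(Rt.T@(np.array(P)-s['position'])-T[:3,3]);K=np.array(d['K'])
    r=np.hypot(p[0],p[1]);th=np.arctan2(r,p[2]);return K[:2,2]+K[0,0]*th*p[:2]/r
def wray(d,s,u,v):
    Rt=R.from_quat(s['ee_rot'],scalar_first=True).as_matrix();T=np.array(d['T_tool_cam']);K=np.array(d['K'])
    q=(np.array([u,v])-K[:2,2])/K[0,0];th=np.hypot(*q)
    c=np.r_[np.sin(th)*q/th,np.cos(th)];return s['position']+Rt@T[:3,3], Rt@T[:3,:3]@c
def wonz(d,s,u,v,z):
    c,r=wray(d,s,u,v);return c+r*(z-c[2])/r[2]
E
python3 - <<'E'
from h import *
s=get_state();d=grab('wrist','w2.png');print(s['position'],rot().as_matrix().round(3))
m,l,b=blobs(d,(24,150,120),(34,255,255),200)
for i,st,c in b: print(st.tolist(),c.round(0),[np.round(q,1) for q in cv2.minAreaRect(np.argwhere(l==i)[:,::-1].astype(np.float32))])
for y in(.079,.139,.199): print(wproj(d,s,[.434,y,.109]).round(0))
E
```

```text
[0.39300776 0.1386551  0.19761211] [[-0.001  0.922  0.387]
 [ 1.     0.001 -0.001]
 [-0.002  0.387 -0.922]]
[322, 9, 76, 352, 5153] [341. 213.] [array([357.4, 186.5]), array([ 72.9, 350.3]), np.float64(4.9)]
[370, 117, 31, 10, 257] [383. 122.] [array([385. , 121.5]), array([ 9., 30.]), np.float64(90.0)]
[366, 228, 31, 13, 266] [381. 234.] [array([380.9, 233.7]), array([ 9.1, 31.3]), np.float64(81.9)]
[323. 308.]
[323. 231.]
[324. 143.]
```

View pics/w2.png

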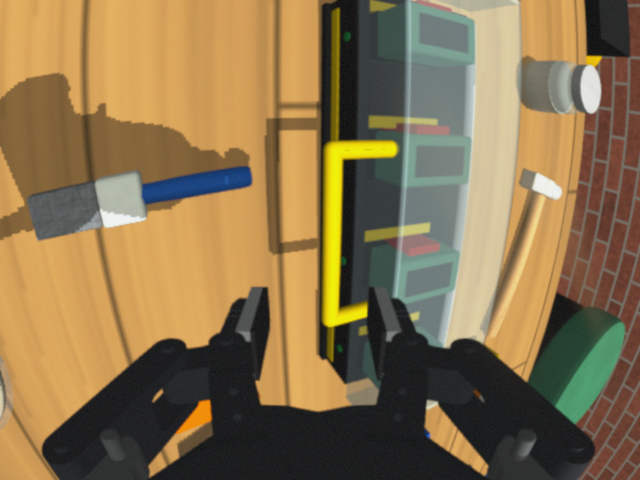

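The wrist view shows the bar running (334,147)–(332,320), about 7 mm farther in x than I estimated. I'll correct for that, approach along the tool axis and close.

Request:
{"fn": "send_rows", "kwargs": {
  "increments": [
    {"gripper":0,"linear":[0.012,-0.003,-0.01],"delta_rot":[0,0,0]},
    {"gripper":0,"linear":[0.02,-0.003,-0.03],"delta_rot":[0,0,0]},
    {"gripper":0,"linear":[0.033,-0.003,-0.06],"delta_rot":[0,0,0]},
    {"gripper":0,"linear":[0.042,-0.003,-0.082],"delta_rot":[0,0,0]},
    {"gripper":0,"linear":[0.051,-0.003,-0.104],"delta_rot":[0,0,0]},
    {"gripper":0,"linear":[0.051,-0.003,-0.104],"delta_rot":[0,0,0]}
  ]
}}

```text
clock: 6.9
position: [0.4449, 0.1342, 0.0918]
ee_rot: [0.139, 0.694, 0.693, 0.137]
contact_force: [-1.5, 0.4, 0.5]
width: 0.0423
gripper_force: 0.0
```

Request:
{"fn": "send_rows", "kwargs": {
  "increments": [
    {"gripper":1,"linear":[0,0,0],"delta_rot":[0,0,0]},
    {"gripper":1,"linear":[0,0,0],"delta_rot":[0,0,0]},
    {"gripper":1,"linear":[0,0,0],"delta_rot":[0,0,0]},
    {"gripper":1,"linear":[0,0,0],"delta_rot":[0,0,0]},
    {"gripper":1,"linear":[0,0,0],"delta_rot":[0,0,0]}
  ],
  "newtons": 25
}}

```text
clock: 7.4
position: [0.445, 0.1351, 0.0948]
ee_rot: [0.141, 0.694, 0.692, 0.14]
contact_force: [3.5, -2.5, -0.4]
width: 0.0111
gripper_force: 24.5
```

```bash
cat >> h.py <<'E'
def arc(h0,H,phis,phi0,a0,a1,dtot):
    r=np.hypot(h0[0]-H[0],h0[1]-H[1]);t0=np.arctan2(h0[1]-H[1],H[0]-h0[0])
    out=[]
    for p in phis:
        t=t0+p-phi0;a=a0+(a1-a0)*(p-phi0)/dtot
        out.append((H[0]-r*np.cos(t)+.019*np.sin(a),H[1]+r*np.sin(t)-.019*np.cos(a),a0-a))
    return np.array(out)
E
python3 - <<'E'
from h import *
ph=np.r_[.03,np.arange(.1,1.5,.08),1.5,1.54,1.58,1.62]
o=arc((.4376,.112),(.609,.062),ph,.03,.4,0,1.59)
for p,q in zip(ph,o): print(round(p,2),(q-[o[0][0],o[0][1],0]).round(3))
E
```

```text
0.03 [0. 0. 0.]
0.1 [0.004 0.012 0.018]
0.18 [0.009 0.025 0.038]
0.26 [0.015 0.037 0.058]
0.34 [0.022 0.049 0.078]
0.42 [0.03  0.061 0.098]
0.5 [0.039 0.071 0.118]
0.58 [0.049 0.081 0.138]
0.66 [0.06  0.09  0.158]
0.74 [0.071 0.099 0.179]
0.82 [0.083 0.106 0.199]
0.9 [0.095 0.112 0.219]
0.98 [0.108 0.117 0.239]
1.06 [0.121 0.121 0.259]
1.14 [0.135 0.124 0.279]
1.22 [0.149 0.126 0.299]
1.3 [0.163 0.127 0.319]
1.38 [0.176 0.127 0.34 ]
1.46 [0.19  0.125 0.36 ]
1.5 [0.197 0.124 0.37 ]
1.54 [0.204 0.123 0.38 ]
1.58 [0.211 0.121 0.39 ]
1.62 [0.217 0.119 0.4  ]
```

Request:
{"fn": "send_rows", "kwargs": {
  "increments": [
    {"gripper":1,"linear":[0.004,0,0.012],"delta_rot":[0,0.018,0]},
    {"gripper":1,"linear":[0.009,0,0.025],"delta_rot":[0,0.038,0]},
    {"gripper":1,"linear":[0.015,0,0.037],"delta_rot":[0,0.058,0]},
    {"gripper":1,"linear":[0.022,0,0.049],"delta_rot":[0,0.078,0]},
    {"gripper":1,"linear":[0.03,0,0.061],"delta_rot":[0,0.098,0]},
    {"gripper":1,"linear":[0.039,0,0.071],"delta_rot":[0,0.118,0]},
    {"gripper":1,"linear":[0.049,0,0.081],"delta_rot":[0,0.138,0]}
  ]
}}

```text
clock: 8.1
position: [0.4905, 0.1349, 0.173]
ee_rot: [0.09, 0.702, 0.701, 0.088]
contact_force: [1.7, -0.6, -10.1]
width: 0.0109
gripper_force: 24.6
```

Request:
{"fn": "send_rows", "kwargs": {
  "increments": [
    {"gripper":1,"linear":[0.011,0,0.009],"delta_rot":[0,0.02,0]},
    {"gripper":1,"linear":[0.022,0,0.018],"delta_rot":[0,0.04,0]},
    {"gripper":1,"linear":[0.034,0,0.025],"delta_rot":[0,0.06,0]},
    {"gripper":1,"linear":[0.046,0,0.031],"delta_rot":[0,0.08,0]},
    {"gripper":1,"linear":[0.059,0,0.036],"delta_rot":[0,0.1,0]},
    {"gripper":1,"linear":[0.072,0,0.04],"delta_rot":[0,0.12,0]},
    {"gripper":1,"linear":[0.086,0,0.043],"delta_rot":[0,0.14,0]}
  ]
}}

```text
clock: 8.8
position: [0.5765, 0.1347, 0.2176]
ee_rot: [0.041, 0.706, 0.706, 0.039]
contact_force: [-3.7, -2.6, 2.3]
width: 0.0116
gripper_force: 25.7
```

Request:
{"fn": "send_rows", "kwargs": {
  "increments": [
    {"gripper":1,"linear":[0.014,0,0.002],"delta_rot":[0,0.02,0]},
    {"gripper":1,"linear":[0.028,0,0.003],"delta_rot":[0,0.04,0]},
    {"gripper":1,"linear":[0.041,0,0.003],"delta_rot":[0,0.06,0]},
    {"gripper":1,"linear":[0.053,0,0.001],"delta_rot":[0,0.08,0]},
    {"gripper":1,"linear":[0.061,0,0],"delta_rot":[0,0.09,0]},
    {"gripper":1,"linear":[0.068,0,-0.001],"delta_rot":[0,0.1,0]},
    {"gripper":1,"linear":[0.075,0,-0.003],"delta_rot":[0,0.11,0]},
    {"gripper":1,"linear":[0.081,0,-0.005],"delta_rot":[0,0.12,0]}
  ]
}}

```text
clock: 9.6
position: [0.6572, 0.1346, 0.2133]
ee_rot: [-0.002, 0.708, 0.706, -0.004]
contact_force: [-17.7, -3.9, 20.0]
width: 0.0109
gripper_force: 27.5
```

Request:
{"fn": "send_rows", "kwargs": {
  "increments": [
    {"gripper":1,"linear":[0.002,0,-0.001],"delta_rot":[0,0,0]},
    {"gripper":1,"linear":[0.004,0,-0.002],"delta_rot":[0,0,0]},
    {"gripper":1,"linear":[0.004,0,-0.002],"delta_rot":[0,0,0]}
  ]
}}

```text
clock: 9.9
position: [0.657, 0.1346, 0.2133]
ee_rot: [-0.003, 0.708, 0.707, -0.006]
contact_force: [-19.5, -5.3, 18.9]
width: 0.0109
gripper_force: 27.4
```

```bash
python3 - <<'E'
from h import *
d=grab('scene','s3.png')
E
```

```text
(no output)
```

View pics/s3.png

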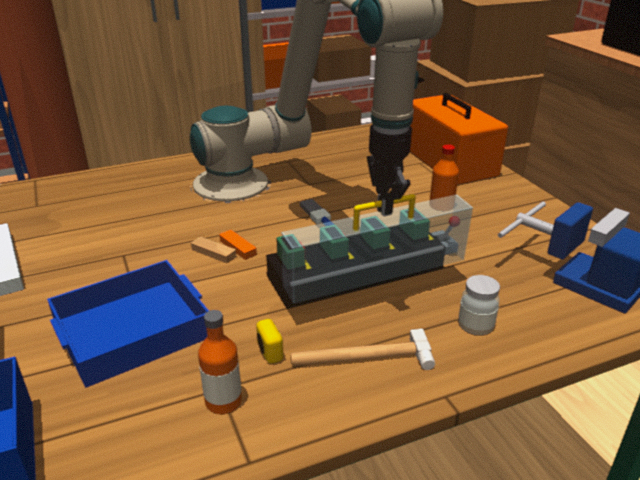

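The view shows the cover standing up against its stop, with the gripper holding the handle at about (388,205). I'll release it and move over to pack 1.

Request:
{"fn": "send_rows", "kwargs": {
  "increments": [
    {"gripper":1,"linear":[-0.004,0,0.004],"delta_rot":[0,0,0]},
    {"gripper":0,"linear":[-0.004,0,0.004],"delta_rot":[0,0,0]},
    {"gripper":0,"linear":[-0.004,0,0.004],"delta_rot":[0,0,0]},
    {"gripper":0,"linear":[-0.004,0,0.004],"delta_rot":[0,0,0]},
    {"gripper":0,"linear":[-0.004,0,0.02],"delta_rot":[0,0,0]},
    {"gripper":0,"linear":[-0.004,0,0.05],"delta_rot":[0,0,0]},
    {"gripper":0,"linear":[-0.004,0,0.09],"delta_rot":[0,0,0]}
  ]
}}

```text
clock: 10.65
position: [0.6598, 0.1354, 0.2992]
ee_rot: [-0.001, 0.708, 0.707, -0.002]
contact_force: [1.7, -0.8, 0.9]
width: 0.0429
gripper_force: 0.0
```

Request:
{"fn": "send_rows", "kwargs": {
  "increments": [
    {"gripper":-1,"linear":[-0.03,-0.03,0],"delta_rot":[0,0,0.14]},
    {"gripper":-1,"linear":[-0.06,-0.06,0],"delta_rot":[0,0,0.28]},
    {"gripper":-1,"linear":[-0.09,-0.09,0],"delta_rot":[0,0,0.42]},
    {"gripper":-1,"linear":[-0.12,-0.12,0],"delta_rot":[0,0,0.56]},
    {"gripper":-1,"linear":[-0.12,-0.15,0],"delta_rot":[0,0,0.7]},
    {"gripper":-1,"linear":[-0.12,-0.15,0],"delta_rot":[0,0,0.84]},
    {"gripper":-1,"linear":[-0.12,-0.15,0],"delta_rot":[0,0,0.98]},
    {"gripper":-1,"linear":[-0.12,-0.15,0],"delta_rot":[0,0,1.12]}
  ]
}}

```text
clock: 11.45
position: [0.5408, -0.0151, 0.3008]
ee_rot: [0.002, 0.222, 0.975, -0.0]
contact_force: [-0.6, -0.1, 1.0]
width: 0.0857
gripper_force: 0.0
```

Request:
{"fn": "send_rows", "kwargs": {
  "increments": [
    {"gripper":-1,"linear":[0,0,-0.03],"delta_rot":[0,0,0.14]},
    {"gripper":-1,"linear":[0,0,-0.06],"delta_rot":[0,0,0.28]},
    {"gripper":-1,"linear":[0,0,-0.08],"delta_rot":[0,0,0.42]},
    {"gripper":-1,"linear":[0,0,-0.1],"delta_rot":[0,0,0.45]},
    {"gripper":-1,"linear":[0,0,-0.11],"delta_rot":[0,0,0.45]},
    {"gripper":-1,"linear":[0,0,-0.11],"delta_rot":[0,0,0.45]}
  ]
}}

```text
clock: 12.05
position: [0.5397, -0.0147, 0.1893]
ee_rot: [0.0, 0.002, 1.0, -0.0]
contact_force: [-0.4, -0.2, 0.3]
width: 0.0855
gripper_force: 0.0
```

```bash
python3 - <<'E'
from h import *
s=get_state();d=grab('wrist','w4.png');print(s['position'],s['qpos'].round(2),rot().as_matrix().round(3))
for y in(.2821,.183,.0834,-.0157): print(wproj(d,s,[.532,y,.11]).round(0))
E
```

```text
[ 0.53966077 -0.01469833  0.18930045] [-0.16  0.25  1.65  0.    1.24 -1.72] [[-1.     0.003  0.003]
 [ 0.003  1.    -0.   ]
 [-0.003 -0.    -1.   ]]
[654. 229.]
[579. 229.]
[466. 230.]
[317. 230.]
```

View pics/w4.png

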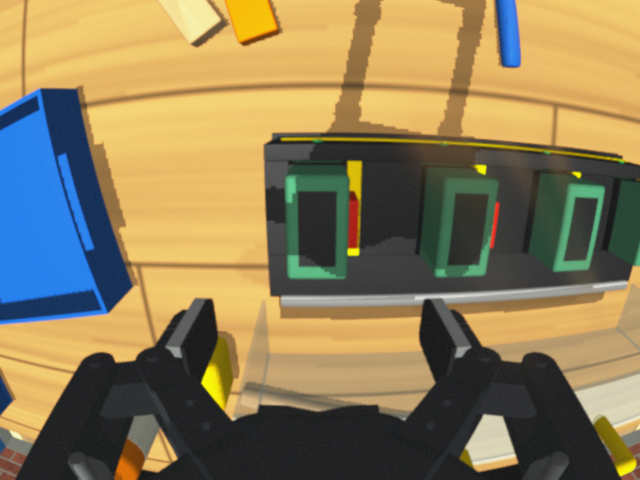

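The wrist view shows pack 1's top centred near (318,221), close to the predicted (317,230), with its red tab at (352,220). I'll go down and grip it.

Request:
{"fn": "send_rows", "kwargs": {
  "increments": [
    {"gripper":-1,"linear":[-0.009,0,-0.03],"delta_rot":[0,0,0]},
    {"gripper":-1,"linear":[-0.009,0,-0.06],"delta_rot":[0,0,0]},
    {"gripper":-1,"linear":[-0.009,0,-0.09],"delta_rot":[0,0,0]},
    {"gripper":-1,"linear":[-0.009,0,-0.11],"delta_rot":[0,0,0]},
    {"gripper":-1,"linear":[-0.009,0,-0.12],"delta_rot":[0,0,0]},
    {"gripper":-1,"linear":[-0.009,0,-0.12],"delta_rot":[0,0,0]}
  ]
}}

```text
clock: 12.7
position: [0.5313, -0.0149, 0.0704]
ee_rot: [0.001, 0.001, 1.0, -0.0]
contact_force: [-0.6, 1.3, 1.1]
width: 0.0854
gripper_force: 0.0
```

Request:
{"fn": "send_rows", "kwargs": {
  "increments": [
    {"gripper":1,"linear":[0,0,0],"delta_rot":[0,0,0]},
    {"gripper":1,"linear":[0,0,0],"delta_rot":[0,0,0]},
    {"gripper":1,"linear":[0,0,0],"delta_rot":[0,0,0]},
    {"gripper":1,"linear":[0,0,0],"delta_rot":[0,0,0]},
    {"gripper":1,"linear":[0,0,0],"delta_rot":[0,0,0]},
    {"gripper":1,"linear":[0,0,0],"delta_rot":[0,0,0]},
    {"gripper":1,"linear":[0,0,0],"delta_rot":[0,0,0]}
  ],
  "newtons": 45
}}

```text
clock: 13.4
position: [0.5323, -0.0152, 0.072]
ee_rot: [0.003, 0.001, 1.0, -0.001]
contact_force: [0.0, -1.0, 5.8]
width: 0.0396
gripper_force: 46.4
```

Width is 39.6 mm, so the tab is fully pressed. I'll lift slowly first.

Request:
{"fn": "send_rows", "kwargs": {
  "increments": [
    {"gripper":1,"linear":[0,0,0.004],"delta_rot":[0,0,0]},
    {"gripper":1,"linear":[0,0,0.008],"delta_rot":[0,0,0]},
    {"gripper":1,"linear":[0,0,0.014],"delta_rot":[0,0,0]},
    {"gripper":1,"linear":[0,0,0.02],"delta_rot":[0,0,0]}
  ]
}}

```text
clock: 13.8
position: [0.5305, -0.0149, 0.0906]
ee_rot: [0.001, 0.001, 1.0, -0.0]
contact_force: [-0.2, -0.0, -3.9]
width: 0.0394
gripper_force: 45.9
```

Request:
{"fn": "send_rows", "kwargs": {
  "increments": [
    {"gripper":1,"linear":[0,0,0.03],"delta_rot":[0,0,0]},
    {"gripper":1,"linear":[0,0,0.06],"delta_rot":[0,0,0]},
    {"gripper":1,"linear":[0,0,0.09],"delta_rot":[0,0,0]},
    {"gripper":1,"linear":[0,0,0.12],"delta_rot":[0,0,0]},
    {"gripper":1,"linear":[0,0,0.13],"delta_rot":[0,0,0]},
    {"gripper":1,"linear":[0,0,0.13],"delta_rot":[0,0,0]}
  ]
}}

```text
clock: 14.4
position: [0.5317, -0.015, 0.222]
ee_rot: [0.003, 0.001, 1.0, -0.001]
contact_force: [-0.0, -0.3, -3.0]
width: 0.0395
gripper_force: 47.9
```

```bash
cat >> h.py <<'E'
def crate(show=True):
    d=grab('top');m,l,b=blobs(d,(100,120,40),(130,255,255),3000)
    b=[q for q in b if q[2][0]>400 and q[1][0]<600]
    ys,xs=np.where(l==b[0][0])
    # rim: ordered hull corners projected on z=.06, opposite rim corners
    P=np.array([onz(d,u,v,.06)[:2] for u,v in cv2.convexHull(np.c_[xs,ys].astype(np.int32))[:,0]],np.float32)
    (c,sz,an)=cv2.minAreaRect(P);print('crate',np.round(c,4),np.round(sz,3),round(an,1));return d
E
python3 - <<'E'
from h import *
crate();s=get_state();print(s['position'],s['width'],s['gripper_force'],s['contact_force'])
E
```

```text
crate [ 0.7852 -0.5676] [0.105 0.25 ] 85.1
[ 0.53067271 -0.01487693  0.22029025] 0.03935493104141579 47.89823278784752 [-0.58476036 -1.29262556 -3.61031155]
```

```bash
sed -i "s/b=\[q for q in b if q\[2\]\[0\]>400 and q\[1\]\[0\]<600\]/b=[max(b,key=lambda q:q[1][4])]/" h.py
python3 - <<'E'
from h import *
d=crate();cv2.imwrite('pics/t5.png',d['pixels'])
E
```

```text
crate [ 0.5459 -0.3565] [0.219 0.273] 10.7
```

View pics/t5.png

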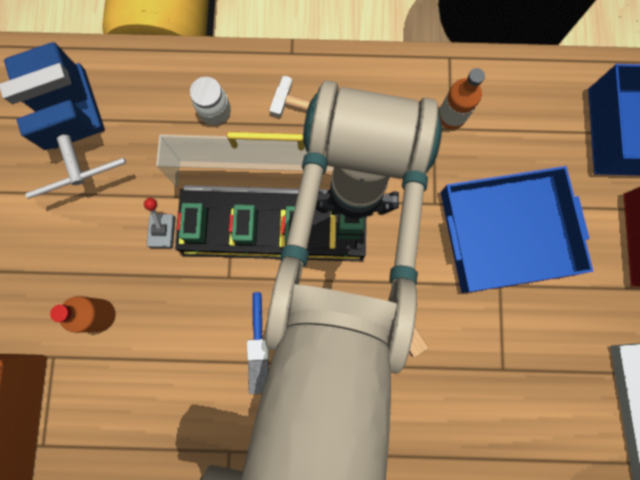

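The crate is unmoved in the top view, centred near (516,230) px, and the other packs and the raised cover are as expected. I'll carry pack 1 to the far-right slot.

Request:
{"fn": "send_rows", "kwargs": {
  "increments": [
    {"gripper":1,"linear":[0.008,-0.04,0],"delta_rot":[0,0,0.03]},
    {"gripper":1,"linear":[0.016,-0.085,0],"delta_rot":[0,0,0.06]},
    {"gripper":1,"linear":[0.025,-0.13,0],"delta_rot":[0,0,0.09]},
    {"gripper":1,"linear":[0.034,-0.178,0],"delta_rot":[0,0,0.12]},
    {"gripper":1,"linear":[0.043,-0.226,0],"delta_rot":[0,0,0.15]},
    {"gripper":1,"linear":[0.052,-0.274,0],"delta_rot":[0,0,0.18]},
    {"gripper":1,"linear":[0.061,-0.32,0],"delta_rot":[0,0,0.18]},
    {"gripper":1,"linear":[0.068,-0.36,0],"delta_rot":[0,0,0.18]}
  ]
}}

```text
clock: 15.3
position: [0.5982, -0.377, 0.2171]
ee_rot: [-0.0, -0.088, 0.996, 0.001]
contact_force: [1.2, 0.8, -3.1]
width: 0.0393
gripper_force: 47.8
```

Request:
{"fn": "send_rows", "kwargs": {
  "increments": [
    {"gripper":1,"linear":[0.006,-0.032,0],"delta_rot":[0,0,0]},
    {"gripper":1,"linear":[0.006,-0.032,-0.03],"delta_rot":[0,0,0]},
    {"gripper":1,"linear":[0.006,-0.032,-0.06],"delta_rot":[0,0,0]},
    {"gripper":1,"linear":[0.006,-0.032,-0.09],"delta_rot":[0,0,0]},
    {"gripper":1,"linear":[0.006,-0.032,-0.12],"delta_rot":[0,0,0]},
    {"gripper":1,"linear":[0.006,-0.032,-0.14],"delta_rot":[0,0,0]},
    {"gripper":1,"linear":[0.006,-0.032,-0.15],"delta_rot":[0,0,0]},
    {"gripper":1,"linear":[0.006,-0.032,-0.153],"delta_rot":[0,0,0]}
  ]
}}

```text
clock: 16.1
position: [0.6023, -0.4045, 0.0669]
ee_rot: [-0.002, -0.089, 0.996, 0.003]
contact_force: [-6.6, 5.7, 15.5]
width: 0.0393
gripper_force: 51.8
```

Request:
{"fn": "send_rows", "kwargs": {
  "increments": [
    {"gripper":-0.4,"linear":[0,0,0.001],"delta_rot":[0,0,0]},
    {"gripper":-0.4,"linear":[0,0,0.001],"delta_rot":[0,0,0]},
    {"gripper":-0.4,"linear":[0,0,0.002],"delta_rot":[0,0,0]},
    {"gripper":-0.4,"linear":[0,0,0.02],"delta_rot":[0,0,0]},
    {"gripper":-0.4,"linear":[0,0,0.05],"delta_rot":[0,0,0]},
    {"gripper":-0.4,"linear":[0,0,0.09],"delta_rot":[0,0,0]},
    {"gripper":-0.4,"linear":[0,0,0.13],"delta_rot":[0,0,0]},
    {"gripper":-0.4,"linear":[0,0,0.15],"delta_rot":[0,0,0]}
  ]
}}

```text
clock: 16.9
position: [0.6066, -0.4082, 0.2227]
ee_rot: [0.004, -0.089, 0.996, -0.003]
contact_force: [-0.2, -0.1, -0.2]
width: 0.06
gripper_force: 0.0
```

```bash
python3 - <<'E'
from h import *
s=get_state();print(s['position'],s['width']);d=grab('wrist','w6.png');crate()
E
```

```text
[ 0.60656371 -0.40818247  0.22269316] 0.06000975421465835
crate [ 0.5461 -0.3568] [0.218 0.272] 10.7
```

View pics/w6.png

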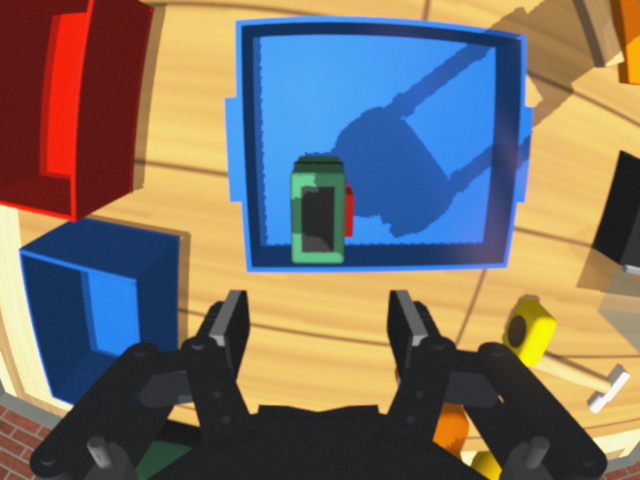

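The wrist view shows pack 1 upright in the crate at about (318,215). On to pack 2.

Request:
{"fn": "send_rows", "kwargs": {
  "increments": [
    {"gripper":-1,"linear":[-0.015,0.045,0],"delta_rot":[0,0,-0.03]},
    {"gripper":-1,"linear":[-0.03,0.09,0],"delta_rot":[0,0,-0.06]},
    {"gripper":-1,"linear":[-0.045,0.137,0],"delta_rot":[0,0,-0.09]},
    {"gripper":-1,"linear":[-0.055,0.185,0],"delta_rot":[0,0,-0.12]},
    {"gripper":-1,"linear":[-0.065,0.233,0],"delta_rot":[0,0,-0.15]},
    {"gripper":-1,"linear":[-0.075,0.28,0],"delta_rot":[0,0,-0.18]},
    {"gripper":-1,"linear":[-0.075,0.33,0],"delta_rot":[0,0,-0.18]},
    {"gripper":-1,"linear":[-0.075,0.378,0],"delta_rot":[0,0,-0.18]}
  ]
}}

```text
clock: 17.8
position: [0.5288, -0.027, 0.2165]
ee_rot: [0.001, 0.002, 1.0, -0.0]
contact_force: [1.0, 0.2, -0.3]
width: 0.0859
gripper_force: 0.0
```

Request:
{"fn": "send_rows", "kwargs": {
  "increments": [
    {"gripper":-1,"linear":[0,0.045,0],"delta_rot":[0,0,0]},
    {"gripper":-1,"linear":[0,0.09,0],"delta_rot":[0,0,0]},
    {"gripper":-1,"linear":[0,0.113,-0.03],"delta_rot":[0,0,0]},
    {"gripper":-1,"linear":[0,0.113,-0.03],"delta_rot":[0,0,0]}
  ]
}}

```text
clock: 18.2
position: [0.5265, 0.087, 0.1834]
ee_rot: [-0.003, -0.001, 1.0, 0.0]
contact_force: [-0.9, -0.9, -0.1]
width: 0.0854
gripper_force: 0.0
```

```bash
python3 - <<'E'
from h import *
s=get_state();d=grab('wrist','w7.png');print(s['position'],s['ee_rot'].round(3))
hsv=cv2.cvtColor(d['pixels'],cv2.COLOR_BGR2HSV);m=cv2.inRange(hsv,(65,80,60),(90,255,255))
n,l,st,c=cv2.connectedComponentsWithStats(m)
for i in range(1,n):
    if st[i][4]>400: print(st[i].tolist(),wonz(d,s,st[i][0],230,.11).round(3)[1],wonz(d,s,st[i][0]+st[i][2],230,.11).round(3)[1], wonz(d,s,320,st[i][1],.11)[0].round(3),wonz(d,s,320,st[i][1]+st[i][3],.11)[0].round(3))
E
```

```text
[0.52654847 0.08696284 0.18342115] [-0.003 -0.001  1.     0.   ]
[280, 186, 66, 116, 4355] 0.063 0.104 0.489 0.567
[418, 200, 78, 100, 3916] 0.15 0.205 0.498 0.565
[528, 202, 76, 91, 2538] 0.231 0.307 0.499 0.56
```

Request:
{"fn": "send_rows", "kwargs": {
  "increments": [
    {"gripper":-1,"linear":[0,0,-0.03],"delta_rot":[0,0,0]},
    {"gripper":-1,"linear":[0,0,-0.06],"delta_rot":[0,0,0]},
    {"gripper":-1,"linear":[0,0,-0.09],"delta_rot":[0,0,0]},
    {"gripper":-1,"linear":[0,0,-0.107],"delta_rot":[0,0,0]},
    {"gripper":-1,"linear":[0,0,-0.116],"delta_rot":[0,0,0]},
    {"gripper":-1,"linear":[0,0,-0.116],"delta_rot":[0,0,0]}
  ]
}}

```text
clock: 18.85
position: [0.5297, 0.0829, 0.0708]
ee_rot: [0.0, 0.002, 1.0, -0.001]
contact_force: [-0.1, -0.2, 0.7]
width: 0.0855
gripper_force: 0.0
```

Request:
{"fn": "send_rows", "kwargs": {
  "increments": [
    {"gripper":1,"linear":[0,0,0],"delta_rot":[0,0,0]},
    {"gripper":1,"linear":[0,0,0],"delta_rot":[0,0,0]},
    {"gripper":1,"linear":[0,0,0],"delta_rot":[0,0,0]},
    {"gripper":1,"linear":[0,0,0],"delta_rot":[0,0,0]},
    {"gripper":1,"linear":[0,0,0],"delta_rot":[0,0,0]},
    {"gripper":1,"linear":[0,0,0],"delta_rot":[0,0,0]},
    {"gripper":1,"linear":[0,0,0],"delta_rot":[0,0,0]}
  ],
  "newtons": 45
}}

```text
clock: 19.55
position: [0.5313, 0.0845, 0.073]
ee_rot: [0.003, 0.001, 1.0, -0.0]
contact_force: [-0.3, 2.6, 6.4]
width: 0.0395
gripper_force: 46.7
```

Request:
{"fn": "send_rows", "kwargs": {
  "increments": [
    {"gripper":1,"linear":[0,0,0.004],"delta_rot":[0,0,0]},
    {"gripper":1,"linear":[0,0,0.008],"delta_rot":[0,0,0]},
    {"gripper":1,"linear":[0,0,0.014],"delta_rot":[0,0,0]},
    {"gripper":1,"linear":[0,0,0.02],"delta_rot":[0,0,0]}
  ]
}}

```text
clock: 19.95
position: [0.5294, 0.0839, 0.0915]
ee_rot: [0.0, 0.001, 1.0, -0.001]
contact_force: [0.4, 0.1, -5.6]
width: 0.0399
gripper_force: 46.0
```

Request:
{"fn": "send_rows", "kwargs": {
  "increments": [
    {"gripper":1,"linear":[0,0,0.03],"delta_rot":[0,0,0]},
    {"gripper":1,"linear":[0,0,0.06],"delta_rot":[0,0,0]},
    {"gripper":1,"linear":[0,0,0.09],"delta_rot":[0,0,0]},
    {"gripper":1,"linear":[0,0,0.12],"delta_rot":[0,0,0]},
    {"gripper":1,"linear":[0,0,0.13],"delta_rot":[0,0,0]},
    {"gripper":1,"linear":[0,0,0.13],"delta_rot":[0,0,0]}
  ]
}}

```text
clock: 20.55
position: [0.5306, 0.084, 0.2229]
ee_rot: [0.003, 0.001, 1.0, -0.0]
contact_force: [-0.1, 0.3, -6.3]
width: 0.0396
gripper_force: 48.9
```

```bash
python3 - <<'E'
from h import *
crate();s=get_state();print(s['position'],s['width'])
E
```

```text
crate [ 0.5458 -0.3565] [0.219 0.272] 10.6
[0.52951629 0.08401779 0.22121718] 0.03965511831812091
```

Request:
{"fn": "send_rows", "kwargs": {
  "increments": [
    {"gripper":1,"linear":[0,-0.04,0],"delta_rot":[0,0,0]},
    {"gripper":1,"linear":[0,-0.085,0],"delta_rot":[0,0,0.03]},
    {"gripper":1,"linear":[-0.004,-0.132,0],"delta_rot":[0,0,0.06]},
    {"gripper":1,"linear":[-0.008,-0.18,0],"delta_rot":[0,0,0.09]},
    {"gripper":1,"linear":[-0.012,-0.229,0],"delta_rot":[0,0,0.12]},
    {"gripper":1,"linear":[-0.016,-0.278,0],"delta_rot":[0,0,0.15]},
    {"gripper":1,"linear":[-0.02,-0.327,0],"delta_rot":[0,0,0.18]},
    {"gripper":1,"linear":[-0.023,-0.376,0],"delta_rot":[0,0,0.18]}
  ]
}}

```text
clock: 21.4
position: [0.5052, -0.293, 0.2188]
ee_rot: [-0.001, -0.089, 0.996, 0.002]
contact_force: [1.0, 0.2, -5.6]
width: 0.0394
gripper_force: 49.1
```

Request:
{"fn": "send_rows", "kwargs": {
  "increments": [
    {"gripper":1,"linear":[0,-0.045,0],"delta_rot":[0,0,0]},
    {"gripper":1,"linear":[0,-0.09,0],"delta_rot":[0,0,0]},
    {"gripper":1,"linear":[0,-0.12,0],"delta_rot":[0,0,0]},
    {"gripper":1,"linear":[0,-0.133,0],"delta_rot":[0,0,0]},
    {"gripper":1,"linear":[0,-0.133,0],"delta_rot":[0,0,0]}
  ]
}}

```text
clock: 21.9
position: [0.506, -0.426, 0.2185]
ee_rot: [-0.0, -0.087, 0.996, 0.001]
contact_force: [0.1, -0.6, -5.5]
width: 0.0396
gripper_force: 49.3
```

Request:
{"fn": "send_rows", "kwargs": {
  "increments": [
    {"gripper":1,"linear":[0,0,-0.03],"delta_rot":[0,0,0]},
    {"gripper":1,"linear":[0,0,-0.06],"delta_rot":[0,0,0]},
    {"gripper":1,"linear":[0,0,-0.09],"delta_rot":[0,0,0]},
    {"gripper":1,"linear":[0,0,-0.12],"delta_rot":[0,0,0]},
    {"gripper":1,"linear":[0,0,-0.14],"delta_rot":[0,0,0]},
    {"gripper":1,"linear":[0,0,-0.15],"delta_rot":[0,0,0]},
    {"gripper":1,"linear":[0,0,-0.152],"delta_rot":[0,0,0]}
  ]
}}

```text
clock: 22.6
position: [0.507, -0.4227, 0.0687]
ee_rot: [0.001, -0.089, 0.996, 0.001]
contact_force: [-0.1, -0.5, -5.1]
width: 0.0391
gripper_force: 49.7
```

Request:
{"fn": "send_rows", "kwargs": {
  "increments": [
    {"gripper":1,"linear":[0,0,-0.003],"delta_rot":[0,0,0]},
    {"gripper":-0.4,"linear":[0,0,-0.003],"delta_rot":[0,0,0]},
    {"gripper":-0.4,"linear":[0,0,-0.002],"delta_rot":[0,0,0]},
    {"gripper":-0.4,"linear":[0,0,0.002],"delta_rot":[0,0,0]},
    {"gripper":-0.4,"linear":[0,0,0.03],"delta_rot":[0,0,0]},
    {"gripper":-0.4,"linear":[0,0,0.07],"delta_rot":[0,0,0]},
    {"gripper":-0.4,"linear":[0,0,0.11],"delta_rot":[0,0,0]},
    {"gripper":-0.4,"linear":[0,0,0.15],"delta_rot":[0,0,0]}
  ]
}}

```text
clock: 23.4
position: [0.5071, -0.4254, 0.2224]
ee_rot: [0.002, -0.088, 0.996, -0.001]
contact_force: [0.7, -0.3, 0.0]
width: 0.0599
gripper_force: 0.0
```

Request:
{"fn": "send_rows", "kwargs": {
  "increments": [
    {"gripper":-1,"linear":[0,0.045,0],"delta_rot":[0,0,-0.03]},
    {"gripper":-1,"linear":[0.004,0.09,0],"delta_rot":[0,0,-0.06]},
    {"gripper":-1,"linear":[0.008,0.138,0],"delta_rot":[0,0,-0.09]},
    {"gripper":-1,"linear":[0.012,0.187,0],"delta_rot":[0,0,-0.12]},
    {"gripper":-1,"linear":[0.016,0.236,0],"delta_rot":[0,0,-0.15]},
    {"gripper":-1,"linear":[0.02,0.285,0],"delta_rot":[0,0,-0.18]},
    {"gripper":-1,"linear":[0.023,0.334,0],"delta_rot":[0,0,-0.18]},
    {"gripper":-1,"linear":[0.023,0.383,0],"delta_rot":[0,0,-0.18]}
  ]
}}

```text
clock: 24.2
position: [0.5308, -0.0404, 0.221]
ee_rot: [0.003, 0.002, 1.0, -0.001]
contact_force: [-0.3, -0.3, -0.2]
width: 0.0856
gripper_force: 0.0
```

Request:
{"fn": "send_rows", "kwargs": {
  "increments": [
    {"gripper":-1,"linear":[0,0.049,0],"delta_rot":[0,0,0]},
    {"gripper":-1,"linear":[0,0.098,0],"delta_rot":[0,0,0]},
    {"gripper":-1,"linear":[0,0.147,0],"delta_rot":[0,0,0]},
    {"gripper":-1,"linear":[0,0.19,0],"delta_rot":[0,0,0]},
    {"gripper":-1,"linear":[0,0.226,-0.02],"delta_rot":[0,0,0]},
    {"gripper":-1,"linear":[0,0.226,-0.03],"delta_rot":[0,0,0]},
    {"gripper":-1,"linear":[0,0.226,-0.03],"delta_rot":[0,0,0]}
  ]
}}

```text
clock: 24.9
position: [0.5292, 0.1842, 0.1888]
ee_rot: [0.0, 0.0, 1.0, -0.001]
contact_force: [-0.7, 0.1, 0.5]
width: 0.0854
gripper_force: 0.0
```

```bash
cat > g.py <<'E'
from h import *
s=get_state();d=grab('wrist');print(s['position'],s['ee_rot'].round(3))
hsv=cv2.cvtColor(d['pixels'],cv2.COLOR_BGR2HSV);m=cv2.inRange(hsv,(65,80,60),(90,255,255))
n,l,st,c=cv2.connectedComponentsWithStats(m)
for i in range(1,n):
    if st[i][4]>400: print(st[i].tolist(),wonz(d,s,st[i][0],230,.11).round(3)[1],wonz(d,s,st[i][0]+st[i][2],230,.11).round(3)[1], wonz(d,s,320,st[i][1],.11)[0].round(3),wonz(d,s,320,st[i][1]+st[i][3],.11)[0].round(3))
T=crate();cv2.imwrite('pics/t8.png',T['pixels'])
E
python3 g.py
```

```text
[0.52916038 0.18424616 0.18876916] [ 0.     0.     1.    -0.001]
[287, 180, 64, 114, 4134] 0.164 0.205 0.49 0.567
[421, 200, 69, 93, 2725] 0.25 0.3 0.502 0.566
[0, 446, 31, 34, 664] -0.085 -0.044 0.727 0.787
crate [ 0.5458 -0.3565] [0.219 0.273] 10.7
```

View pics/t8.png

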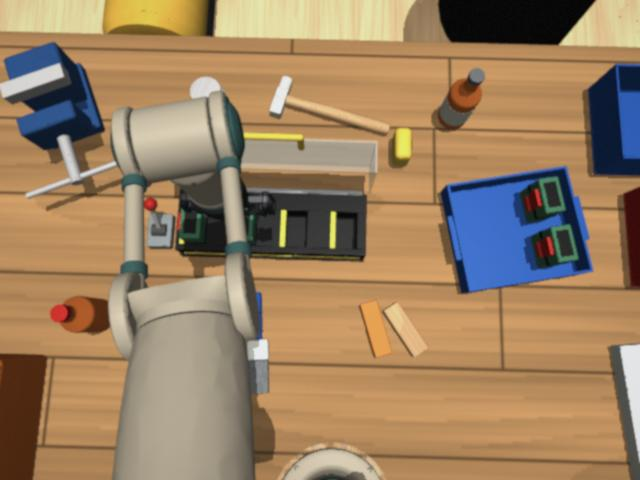

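The top view shows both packs standing in the crate at about (545,197) and (557,243). On to pack 3.

Request:
{"fn": "send_rows", "kwargs": {
  "increments": [
    {"gripper":-1,"linear":[0,0,-0.03],"delta_rot":[0,0,0]},
    {"gripper":-1,"linear":[0,0,-0.06],"delta_rot":[0,0,0]},
    {"gripper":-1,"linear":[0,0,-0.09],"delta_rot":[0,0,0]},
    {"gripper":-1,"linear":[0,0,-0.107],"delta_rot":[0,0,0]},
    {"gripper":-1,"linear":[0,0,-0.117],"delta_rot":[0,0,0]},
    {"gripper":-1,"linear":[0,0,-0.117],"delta_rot":[0,0,0]}
  ]
}}

```text
clock: 25.6
position: [0.5301, 0.1828, 0.0722]
ee_rot: [0.001, 0.002, 1.0, -0.001]
contact_force: [-0.1, 0.7, 0.5]
width: 0.0856
gripper_force: 0.0
```

Request:
{"fn": "send_rows", "kwargs": {
  "increments": [
    {"gripper":1,"linear":[0,0,0],"delta_rot":[0,0,0]},
    {"gripper":1,"linear":[0,0,0],"delta_rot":[0,0,0]},
    {"gripper":1,"linear":[0,0,0],"delta_rot":[0,0,0]},
    {"gripper":1,"linear":[0,0,0],"delta_rot":[0,0,0]},
    {"gripper":1,"linear":[0,0,0],"delta_rot":[0,0,0]},
    {"gripper":1,"linear":[0,0,0],"delta_rot":[0,0,0]},
    {"gripper":1,"linear":[0,0,0],"delta_rot":[0,0,0]}
  ],
  "newtons": 45
}}

```text
clock: 26.3
position: [0.5313, 0.1847, 0.074]
ee_rot: [0.003, 0.001, 1.0, 0.0]
contact_force: [0.2, 1.4, 5.8]
width: 0.0395
gripper_force: 46.6
```

Request:
{"fn": "send_rows", "kwargs": {
  "increments": [
    {"gripper":1,"linear":[0,0,0.004],"delta_rot":[0,0,0]},
    {"gripper":1,"linear":[0,0,0.008],"delta_rot":[0,0,0]},
    {"gripper":1,"linear":[0,0,0.014],"delta_rot":[0,0,0]},
    {"gripper":1,"linear":[0,0,0.02],"delta_rot":[0,0,0]}
  ]
}}

```text
clock: 26.7
position: [0.5297, 0.1839, 0.0926]
ee_rot: [0.001, 0.001, 1.0, -0.001]
contact_force: [0.1, -0.5, -3.6]
width: 0.0393
gripper_force: 45.8
```

Request:
{"fn": "send_rows", "kwargs": {
  "increments": [
    {"gripper":1,"linear":[0,0,0.03],"delta_rot":[0,0,0]},
    {"gripper":1,"linear":[0,0,0.06],"delta_rot":[0,0,0]},
    {"gripper":1,"linear":[0,0,0.09],"delta_rot":[0,0,0]},
    {"gripper":1,"linear":[0,0,0.12],"delta_rot":[0,0,0]},
    {"gripper":1,"linear":[0,0,0.13],"delta_rot":[0,0,0]},
    {"gripper":1,"linear":[0,0,0.13],"delta_rot":[0,0,0]}
  ]
}}

```text
clock: 27.3
position: [0.5305, 0.1842, 0.224]
ee_rot: [0.003, 0.001, 1.0, -0.0]
contact_force: [0.7, 0.3, -4.0]
width: 0.0393
gripper_force: 48.2
```

```bash
python3 - <<'E'
from h import *
crate();s=get_state();print(s['position'],s['width'])
E
```

```text
crate [ 0.5458 -0.3566] [0.219 0.272] 10.6
[0.52951226 0.18396049 0.22226366] 0.03937830709113918
```

Request:
{"fn": "send_rows", "kwargs": {
  "increments": [
    {"gripper":1,"linear":[0,-0.04,0],"delta_rot":[0,0,0]},
    {"gripper":1,"linear":[0,-0.085,0],"delta_rot":[0,0,0.03]},
    {"gripper":1,"linear":[0,-0.132,0],"delta_rot":[0,0,0.06]},
    {"gripper":1,"linear":[0.01,-0.18,0],"delta_rot":[0,0,0.09]},
    {"gripper":1,"linear":[0.02,-0.228,0],"delta_rot":[0,0,0.12]},
    {"gripper":1,"linear":[0.03,-0.276,0],"delta_rot":[0,0,0.15]},
    {"gripper":1,"linear":[0.04,-0.324,0],"delta_rot":[0,0,0.18]},
    {"gripper":1,"linear":[0.05,-0.372,0],"delta_rot":[0,0,0.18]}
  ]
}}

```text
clock: 28.15
position: [0.5787, -0.1893, 0.2198]
ee_rot: [-0.001, -0.089, 0.996, 0.001]
contact_force: [1.4, 0.4, -2.7]
width: 0.0395
gripper_force: 48.3
```

Request:
{"fn": "send_rows", "kwargs": {
  "increments": [
    {"gripper":1,"linear":[0.004,-0.045,0],"delta_rot":[0,0,0]},
    {"gripper":1,"linear":[0.004,-0.08,0],"delta_rot":[0,0,0]},
    {"gripper":1,"linear":[0.004,-0.101,0],"delta_rot":[0,0,0]},
    {"gripper":1,"linear":[0.004,-0.101,0],"delta_rot":[0,0,0]}
  ]
}}

```text
clock: 28.55
position: [0.583, -0.2914, 0.2199]
ee_rot: [-0.0, -0.087, 0.996, 0.0]
contact_force: [-0.0, 0.1, -3.1]
width: 0.0398
gripper_force: 48.4
```

Request:
{"fn": "send_rows", "kwargs": {
  "increments": [
    {"gripper":1,"linear":[0,0,-0.03],"delta_rot":[0,0,0]},
    {"gripper":1,"linear":[0,0,-0.06],"delta_rot":[0,0,0]},
    {"gripper":1,"linear":[0,0,-0.09],"delta_rot":[0,0,0]},
    {"gripper":1,"linear":[0,0,-0.12],"delta_rot":[0,0,0]},
    {"gripper":1,"linear":[0,0,-0.14],"delta_rot":[0,0,0]},
    {"gripper":1,"linear":[0,0,-0.15],"delta_rot":[0,0,0]},
    {"gripper":1,"linear":[0,0,-0.153],"delta_rot":[0,0,0]}
  ]
}}

```text
clock: 29.25
position: [0.5831, -0.2861, 0.0691]
ee_rot: [0.0, -0.089, 0.996, 0.002]
contact_force: [-2.6, 5.5, 9.7]
width: 0.0399
gripper_force: 49.9
```

Request:
{"fn": "send_rows", "kwargs": {
  "increments": [
    {"gripper":-0.4,"linear":[0,0,0],"delta_rot":[0,0,0]},
    {"gripper":-0.4,"linear":[0,0,0],"delta_rot":[0,0,0]},
    {"gripper":-0.4,"linear":[0,0,0.002],"delta_rot":[0,0,0]},
    {"gripper":-0.4,"linear":[0,0,0.02],"delta_rot":[0,0,0]},
    {"gripper":-0.4,"linear":[0,0,0.05],"delta_rot":[0,0,0]},
    {"gripper":-0.4,"linear":[0,0,0.09],"delta_rot":[0,0,0]},
    {"gripper":-0.4,"linear":[0,0,0.13],"delta_rot":[0,0,0]},
    {"gripper":-0.4,"linear":[0,0,0.15],"delta_rot":[0,0,0]}
  ]
}}

```text
clock: 30.05
position: [0.5858, -0.2902, 0.2251]
ee_rot: [0.005, -0.089, 0.996, -0.003]
contact_force: [1.9, -0.0, 0.2]
width: 0.0597
gripper_force: 0.0
```

Request:
{"fn": "send_rows", "kwargs": {
  "increments": [
    {"gripper":-1,"linear":[-0.01,0.045,0],"delta_rot":[0,0,-0.03]},
    {"gripper":-1,"linear":[-0.02,0.09,0],"delta_rot":[0,0,-0.06]},
    {"gripper":-1,"linear":[-0.03,0.138,0],"delta_rot":[0,0,-0.09]},
    {"gripper":-1,"linear":[-0.04,0.186,0],"delta_rot":[0,0,-0.12]},
    {"gripper":-1,"linear":[-0.05,0.234,0],"delta_rot":[0,0,-0.15]},
    {"gripper":-1,"linear":[-0.054,0.283,0],"delta_rot":[0,0,-0.18]},
    {"gripper":-1,"linear":[-0.054,0.332,0],"delta_rot":[0,0,-0.18]},
    {"gripper":-1,"linear":[-0.054,0.381,0],"delta_rot":[0,0,-0.18]}
  ]
}}

```text
clock: 30.85
position: [0.5302, 0.0938, 0.2211]
ee_rot: [0.003, 0.002, 1.0, -0.0]
contact_force: [1.3, -0.2, -0.4]
width: 0.0851
gripper_force: 0.0
```

Request:
{"fn": "send_rows", "kwargs": {
  "increments": [
    {"gripper":-1,"linear":[0,0.049,0],"delta_rot":[0,0,0]},
    {"gripper":-1,"linear":[0,0.098,0],"delta_rot":[0,0,0]},
    {"gripper":-1,"linear":[0,0.147,0],"delta_rot":[0,0,0]},
    {"gripper":-1,"linear":[0,0.191,-0.02],"delta_rot":[0,0,0]},
    {"gripper":-1,"linear":[0,0.191,-0.03],"delta_rot":[0,0,0]},
    {"gripper":-1,"linear":[0,0.191,-0.03],"delta_rot":[0,0,0]}
  ]
}}

```text
clock: 31.45
position: [0.529, 0.2834, 0.1884]
ee_rot: [0.0, 0.0, 1.0, -0.001]
contact_force: [-0.7, -0.8, -0.4]
width: 0.0855
gripper_force: 0.0
```

```bash
python3 g.py
```

```text
[0.52896675 0.28341901 0.18839077] [ 0.     0.     1.    -0.001]
[288, 182, 64, 113, 4149] 0.264 0.304 0.49 0.567
[0, 438, 23, 42, 550] 0.014 0.046 0.714 0.786
crate [ 0.5455 -0.3568] [0.219 0.272] 10.6
```

Pack 4 is centred at y 0.284. Going down to grip it.

Request:
{"fn": "send_rows", "kwargs": {
  "increments": [
    {"gripper":-1,"linear":[0,0,-0.03],"delta_rot":[0,0,0]},
    {"gripper":-1,"linear":[0,0,-0.06],"delta_rot":[0,0,0]},
    {"gripper":-1,"linear":[0,0,-0.09],"delta_rot":[0,0,0]},
    {"gripper":-1,"linear":[0,0,-0.107],"delta_rot":[0,0,0]},
    {"gripper":-1,"linear":[0,0,-0.117],"delta_rot":[0,0,0]},
    {"gripper":-1,"linear":[0,0,-0.117],"delta_rot":[0,0,0]}
  ]
}}

```text
clock: 32.15
position: [0.5302, 0.2817, 0.0723]
ee_rot: [0.001, 0.002, 1.0, -0.001]
contact_force: [-0.6, -0.0, -0.3]
width: 0.0859
gripper_force: 0.0
```

Request:
{"fn": "send_rows", "kwargs": {
  "increments": [
    {"gripper":1,"linear":[0,0,0],"delta_rot":[0,0,0]},
    {"gripper":1,"linear":[0,0,0],"delta_rot":[0,0,0]},
    {"gripper":1,"linear":[0,0,0],"delta_rot":[0,0,0]},
    {"gripper":1,"linear":[0,0,0],"delta_rot":[0,0,0]},
    {"gripper":1,"linear":[0,0,0],"delta_rot":[0,0,0]},
    {"gripper":1,"linear":[0,0,0],"delta_rot":[0,0,0]},
    {"gripper":1,"linear":[0,0,0],"delta_rot":[0,0,0]}
  ],
  "newtons": 45
}}

```text
clock: 32.85
position: [0.5314, 0.2843, 0.0743]
ee_rot: [0.003, 0.001, 1.0, 0.001]
contact_force: [-1.2, 2.3, 6.2]
width: 0.0397
gripper_force: 46.0
```

Request:
{"fn": "send_rows", "kwargs": {
  "increments": [
    {"gripper":1,"linear":[0,0,0.004],"delta_rot":[0,0,0]},
    {"gripper":1,"linear":[0,0,0.008],"delta_rot":[0,0,0]},
    {"gripper":1,"linear":[0,0,0.014],"delta_rot":[0,0,0]},
    {"gripper":1,"linear":[0,0,0.02],"delta_rot":[0,0,0]}
  ]
}}

```text
clock: 33.25
position: [0.5297, 0.2828, 0.0924]
ee_rot: [0.001, 0.001, 1.0, -0.001]
contact_force: [1.5, 0.9, -5.4]
width: 0.0392
gripper_force: 46.4
```

Request:
{"fn": "send_rows", "kwargs": {
  "increments": [
    {"gripper":1,"linear":[0,0,0.03],"delta_rot":[0,0,0]},
    {"gripper":1,"linear":[0,0,0.06],"delta_rot":[0,0,0]},
    {"gripper":1,"linear":[0,0,0.09],"delta_rot":[0,0,0]},
    {"gripper":1,"linear":[0,0,0.12],"delta_rot":[0,0,0]},
    {"gripper":1,"linear":[0,0,0.13],"delta_rot":[0,0,0]},
    {"gripper":1,"linear":[0,0,0.13],"delta_rot":[0,0,0]}
  ]
}}

```text
clock: 33.85
position: [0.5304, 0.283, 0.2241]
ee_rot: [0.003, 0.001, 1.0, -0.0]
contact_force: [-0.3, 0.6, -3.6]
width: 0.0394
gripper_force: 49.8
```

```bash
python3 - <<'E'
from h import *
crate();s=get_state();print(s['position'],s['width'])
E
```

```text
crate [ 0.5455 -0.3566] [0.219 0.273] 10.7
[0.52947908 0.28269016 0.22223858] 0.03961215625600558
```

Request:
{"fn": "send_rows", "kwargs": {
  "increments": [
    {"gripper":1,"linear":[0,-0.04,0],"delta_rot":[0,0,0]},
    {"gripper":1,"linear":[-0.004,-0.085,0],"delta_rot":[0,0,0.03]},
    {"gripper":1,"linear":[-0.01,-0.132,0],"delta_rot":[0,0,0.06]},
    {"gripper":1,"linear":[-0.016,-0.18,0],"delta_rot":[0,0,0.09]},
    {"gripper":1,"linear":[-0.022,-0.228,0],"delta_rot":[0,0,0.12]},
    {"gripper":1,"linear":[-0.028,-0.276,0],"delta_rot":[0,0,0.15]},
    {"gripper":1,"linear":[-0.034,-0.324,0],"delta_rot":[0,0,0.18]},
    {"gripper":1,"linear":[-0.04,-0.372,0],"delta_rot":[0,0,0.18]}
  ]
}}

```text
clock: 34.7
position: [0.4879, -0.0903, 0.2203]
ee_rot: [-0.001, -0.089, 0.996, 0.001]
contact_force: [1.3, 0.2, -3.8]
width: 0.0394
gripper_force: 49.6
```

Request:
{"fn": "send_rows", "kwargs": {
  "increments": [
    {"gripper":1,"linear":[-0.004,-0.048,0],"delta_rot":[0,0,0]},
    {"gripper":1,"linear":[-0.004,-0.096,0],"delta_rot":[0,0,0]},
    {"gripper":1,"linear":[-0.004,-0.144,0],"delta_rot":[0,0,0]},
    {"gripper":1,"linear":[-0.004,-0.18,0],"delta_rot":[0,0,0]},
    {"gripper":1,"linear":[-0.004,-0.205,0],"delta_rot":[0,0,0]},
    {"gripper":1,"linear":[-0.004,-0.218,0],"delta_rot":[0,0,0]},
    {"gripper":1,"linear":[-0.004,-0.218,0],"delta_rot":[0,0,0]}
  ]
}}

```text
clock: 35.4
position: [0.4852, -0.3077, 0.2205]
ee_rot: [0.0, -0.088, 0.996, 0.001]
contact_force: [1.2, 0.1, -3.8]
width: 0.0396
gripper_force: 49.7
```

Request:
{"fn": "send_rows", "kwargs": {
  "increments": [
    {"gripper":1,"linear":[0,0,-0.03],"delta_rot":[0,0,0]},
    {"gripper":1,"linear":[0,0,-0.06],"delta_rot":[0,0,0]},
    {"gripper":1,"linear":[0,0,-0.09],"delta_rot":[0,0,0]},
    {"gripper":1,"linear":[0,0,-0.12],"delta_rot":[0,0,0]},
    {"gripper":1,"linear":[0,0,-0.14],"delta_rot":[0,0,0]},
    {"gripper":1,"linear":[0,0,-0.15],"delta_rot":[0,0,0]},
    {"gripper":1,"linear":[0,0,-0.154],"delta_rot":[0,0,0]}
  ]
}}

```text
clock: 36.1
position: [0.4855, -0.3038, 0.0694]
ee_rot: [0.0, -0.089, 0.996, 0.002]
contact_force: [-5.9, 7.4, 24.8]
width: 0.0393
gripper_force: 53.2
```

Request:
{"fn": "send_rows", "kwargs": {
  "increments": [
    {"gripper":-0.4,"linear":[0,0,0.002],"delta_rot":[0,0,0]},
    {"gripper":-0.4,"linear":[0,0,0.002],"delta_rot":[0,0,0]},
    {"gripper":-0.4,"linear":[0,0,0.003],"delta_rot":[0,0,0]},
    {"gripper":-0.4,"linear":[0,0,0.02],"delta_rot":[0,0,0]},
    {"gripper":-0.4,"linear":[0,0,0.06],"delta_rot":[0,0,0]},
    {"gripper":-0.4,"linear":[0,0,0.11],"delta_rot":[0,0,0]},
    {"gripper":-0.4,"linear":[0,0,0.16],"delta_rot":[0,0,0]},
    {"gripper":-0.4,"linear":[0,0.01,0.21],"delta_rot":[0,0,0]}
  ]
}}

```text
clock: 36.9
position: [0.4861, -0.298, 0.2804]
ee_rot: [0.002, -0.088, 0.996, -0.001]
contact_force: [0.6, -0.3, -0.2]
width: 0.0593
gripper_force: 0.0
```

Request:
{"fn": "send_rows", "kwargs": {
  "increments": [
    {"gripper":0,"linear":[0.01,0.04,0.03],"delta_rot":[0,0,-0.145]},
    {"gripper":0,"linear":[0.03,0.08,0.055],"delta_rot":[0,0,-0.29]},
    {"gripper":0,"linear":[0.05,0.12,0.055],"delta_rot":[0,0,-0.435]},
    {"gripper":0,"linear":[0.07,0.16,0.055],"delta_rot":[0,0,-0.58]},
    {"gripper":0,"linear":[0.09,0.2,0.055],"delta_rot":[0,0,-0.725]},
    {"gripper":0,"linear":[0.11,0.24,0.055],"delta_rot":[0,0,-0.87]},
    {"gripper":0,"linear":[0.13,0.28,0.055],"delta_rot":[0,0,-1.015]},
    {"gripper":0,"linear":[0.15,0.32,0.055],"delta_rot":[0,0,-1.16]}
  ]
}}

```text
clock: 37.7
position: [0.6367, 0.0247, 0.3335]
ee_rot: [0.002, 0.47, 0.882, -0.001]
contact_force: [-0.0, -0.8, 0.5]
width: 0.0425
gripper_force: 0.0
```

Request:
{"fn": "send_rows", "kwargs": {
  "increments": [
    {"gripper":0,"linear":[0.01,0.04,0],"delta_rot":[0,0,-0.145]},
    {"gripper":0,"linear":[0.018,0.08,0],"delta_rot":[0,0,-0.29]},
    {"gripper":0,"linear":[0.02,0.112,0],"delta_rot":[0,0,-0.435]},
    {"gripper":0,"linear":[0.02,0.112,0],"delta_rot":[0,0,-0.59]},
    {"gripper":0,"linear":[0.02,0.112,0],"delta_rot":[0,0,-0.59]},
    {"gripper":0,"linear":[0.02,0.112,0],"delta_rot":[0,0,-0.59]}
  ]
}}

```text
clock: 38.3
position: [0.6561, 0.1346, 0.333]
ee_rot: [0.001, 0.703, 0.711, -0.001]
contact_force: [0.1, -0.6, -0.0]
width: 0.0426
gripper_force: 0.0
```

```bash
python3 - <<'E'
from h import *
s=get_state();d=grab('wrist','w9.png');print(s['position'],s['ee_rot'].round(3),s['qpos'].round(2))
for y in(.075,.135,.195): print(wproj(d,s,[.6575,y,.2325]).round(0))
m,l,b=blobs(d,(24,150,120),(34,255,255),300)
for i,st,c in b: print(st.tolist(),c.round(0))
T=crate();cv2.imwrite('pics/t9.png',T['pixels'])
E
```

```text
[0.65608573 0.13464948 0.33303469] [ 0.001  0.703  0.711 -0.001] [ 0.1   0.39  1.08 -0.    1.66  0.09]
[319. 306.]
[320. 230.]
[321. 142.]
[548, 0, 92, 58, 2012] [581.  22.]
[179, 24, 64, 15, 651] [211.  31.]
[179, 111, 63, 12, 637] [210. 116.]
[310, 135, 20, 182, 2910] [319. 224.]
[183, 197, 62, 10, 603] [213. 202.]
[191, 274, 58, 10, 492] [220. 278.]
[337, 355, 39, 21, 742] [356. 365.]
crate [ 0.5455 -0.3567] [0.219 0.272] 10.7
```

View pics/t9.png

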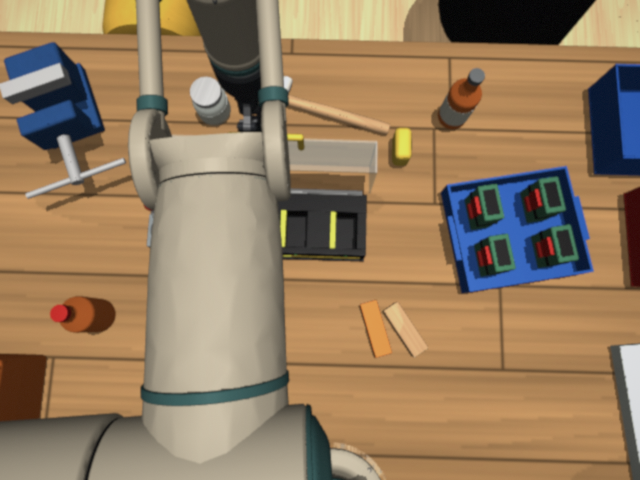

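The top view shows all four packs standing in the crate, and the handle lies right under the gripper. I'll grip it.

Request:
{"fn": "send_rows", "kwargs": {
  "increments": [
    {"gripper":0,"linear":[0.001,0,-0.04],"delta_rot":[0,0,0]},
    {"gripper":0,"linear":[0.001,0,-0.08],"delta_rot":[0,0,0]},
    {"gripper":0,"linear":[0.001,0,-0.105],"delta_rot":[0,0,0]},
    {"gripper":0,"linear":[0.001,0,-0.119],"delta_rot":[0,0,0]},
    {"gripper":0,"linear":[0.001,0,-0.119],"delta_rot":[0,0,0]}
  ]
}}

```text
clock: 38.9
position: [0.6556, 0.1337, 0.211]
ee_rot: [-0.001, 0.704, 0.71, -0.003]
contact_force: [0.0, -0.4, 0.2]
width: 0.0427
gripper_force: 0.0
```

Request:
{"fn": "send_rows", "kwargs": {
  "increments": [
    {"gripper":1,"linear":[0,0,0],"delta_rot":[0,0,0]},
    {"gripper":1,"linear":[0,0,0],"delta_rot":[0,0,0]},
    {"gripper":1,"linear":[0,0,0],"delta_rot":[0,0,0]},
    {"gripper":1,"linear":[0,0,0],"delta_rot":[0,0,0]},
    {"gripper":1,"linear":[0,0,0],"delta_rot":[0,0,0]}
  ],
  "newtons": 25
}}

```text
clock: 39.4
position: [0.6572, 0.1346, 0.2154]
ee_rot: [0.002, 0.704, 0.71, -0.001]
contact_force: [-2.8, -1.3, 6.1]
width: 0.0108
gripper_force: 25.0
```

```bash
python3 - <<'E'
from h import *
s=get_state();print(s['position'],s['width'],s['contact_force'],s['ee_rot'])
p=s['position'];H=(.609,.062);h0=(p[0],p[2]+.019)
print(np.hypot(h0[0]-H[0],h0[1]-H[1]))
ph=np.r_[1.6,1.56,1.5,np.arange(1.42,.05,-.08),.04,.01,-.03]
o=arc(h0,H,ph,1.6,0,.4,-1.6)
for q,x in zip(ph,o): print(round(q,2),(x-[o[0][0],o[0][1],0]).round(3))
E
```

```text
[0.65719136 0.13458209 0.21535646] 0.010832393844712998 [-2.82076821 -1.32118626  6.09462218] [ 0.00153203  0.70438904  0.70981208 -0.0007395 ]
0.1789669169983145
1.6 [0. 0. 0.]
1.56 [-0.007  0.002 -0.01 ]
1.5 [-0.017  0.004 -0.025]
1.42 [-0.031  0.006 -0.045]
1.34 [-0.045  0.007 -0.065]
1.26 [-0.059  0.006 -0.085]
1.18 [-0.072  0.005 -0.105]
1.1 [-0.086  0.002 -0.125]
1.02 [-0.1   -0.002 -0.145]
0.94 [-0.113 -0.006 -0.165]
0.86 [-0.125 -0.012 -0.185]
0.78 [-0.137 -0.019 -0.205]
0.7 [-0.149 -0.027 -0.225]
0.62 [-0.16  -0.036 -0.245]
0.54 [-0.17  -0.045 -0.265]
0.46 [-0.179 -0.056 -0.285]
0.38 [-0.188 -0.067 -0.305]
0.3 [-0.195 -0.079 -0.325]
0.22 [-0.202 -0.091 -0.345]
0.14 [-0.207 -0.104 -0.365]
0.06 [-0.212 -0.117 -0.385]
0.04 [-0.213 -0.121 -0.39 ]
0.01 [-0.214 -0.126 -0.398]
-0.03 [-0.216 -0.133 -0.408]
```

Request:
{"fn": "send_rows", "kwargs": {
  "increments": [
    {"gripper":1,"linear":[-0.007,0,0.002],"delta_rot":[0,-0.01,0]},
    {"gripper":1,"linear":[-0.017,0,0.004],"delta_rot":[0,-0.025,0]},
    {"gripper":1,"linear":[-0.031,0,0.006],"delta_rot":[0,-0.045,0]},
    {"gripper":1,"linear":[-0.045,0,0.007],"delta_rot":[0,-0.065,0]},
    {"gripper":1,"linear":[-0.059,0,0.006],"delta_rot":[0,-0.085,0]},
    {"gripper":1,"linear":[-0.072,0,0.005],"delta_rot":[0,-0.105,0]},
    {"gripper":1,"linear":[-0.086,0,0.002],"delta_rot":[0,-0.125,0]}
  ]
}}

```text
clock: 40.1
position: [0.5741, 0.1349, 0.2188]
ee_rot: [0.049, 0.703, 0.708, 0.047]
contact_force: [3.5, -2.2, 2.2]
width: 0.0111
gripper_force: 25.6
```

Request:
{"fn": "send_rows", "kwargs": {
  "increments": [
    {"gripper":1,"linear":[-0.014,0,-0.004],"delta_rot":[0,-0.02,0]},
    {"gripper":1,"linear":[-0.027,0,-0.008],"delta_rot":[0,-0.04,0]},
    {"gripper":1,"linear":[-0.039,0,-0.014],"delta_rot":[0,-0.06,0]},
    {"gripper":1,"linear":[-0.051,0,-0.021],"delta_rot":[0,-0.08,0]},
    {"gripper":1,"linear":[-0.063,0,-0.029],"delta_rot":[0,-0.1,0]},
    {"gripper":1,"linear":[-0.074,0,-0.038],"delta_rot":[0,-0.12,0]},
    {"gripper":1,"linear":[-0.084,0,-0.047],"delta_rot":[0,-0.14,0]}
  ]
}}

```text
clock: 40.8
position: [0.4877, 0.1353, 0.1701]
ee_rot: [0.096, 0.698, 0.703, 0.094]
contact_force: [1.1, 0.1, 1.6]
width: 0.011
gripper_force: 26.7
```

Request:
{"fn": "send_rows", "kwargs": {
  "increments": [
    {"gripper":1,"linear":[-0.009,0,-0.011],"delta_rot":[0,-0.02,0]},
    {"gripper":1,"linear":[-0.018,0,-0.022],"delta_rot":[0,-0.04,0]},
    {"gripper":1,"linear":[-0.025,0,-0.034],"delta_rot":[0,-0.06,0]},
    {"gripper":1,"linear":[-0.032,0,-0.046],"delta_rot":[0,-0.08,0]},
    {"gripper":1,"linear":[-0.037,0,-0.058],"delta_rot":[0,-0.1,0]},
    {"gripper":1,"linear":[-0.04,0,-0.065],"delta_rot":[0,-0.11,0]},
    {"gripper":1,"linear":[-0.042,0,-0.072],"delta_rot":[0,-0.12,0]}
  ]
}}

```text
clock: 41.5
position: [0.445, 0.1355, 0.097]
ee_rot: [0.137, 0.692, 0.696, 0.135]
contact_force: [-1.1, 0.6, 1.7]
width: 0.0106
gripper_force: 27.6
```

Request:
{"fn": "send_rows", "kwargs": {
  "increments": [
    {"gripper":1,"linear":[-0.001,0,-0.004],"delta_rot":[0,0,0]},
    {"gripper":1,"linear":[-0.002,0,-0.008],"delta_rot":[0,0,0]},
    {"gripper":1,"linear":[-0.003,0,-0.012],"delta_rot":[0,0,0]},
    {"gripper":1,"linear":[-0.003,0,-0.012],"delta_rot":[0,0,0]}
  ]
}}

```text
clock: 41.9
position: [0.4413, 0.1354, 0.0842]
ee_rot: [0.136, 0.692, 0.696, 0.134]
contact_force: [-0.8, 5.0, -1.5]
width: 0.0111
gripper_force: 27.5
```

Request:
{"fn": "send_rows", "kwargs": {
  "increments": [
    {"gripper":1,"linear":[0,0,-0.003],"delta_rot":[0,0,0]},
    {"gripper":1,"linear":[0,0,-0.006],"delta_rot":[0,0,0]},
    {"gripper":1,"linear":[0,0,-0.008],"delta_rot":[0,0,0]},
    {"gripper":1,"linear":[0,0,-0.008],"delta_rot":[0,0,0]}
  ]
}}

```text
clock: 42.3
position: [0.4433, 0.1354, 0.0796]
ee_rot: [0.138, 0.691, 0.696, 0.136]
contact_force: [-13.2, 1.1, 28.0]
width: 0.011
gripper_force: 32.3
```

```bash
python3 - <<'E'
from h import *
grab('scene','s10.png');print(get_state()['contact_force'],get_state()['position'])
E
```

```text
[-13.62012838   0.50224213  28.26715377] [0.44332873 0.13534347 0.07960916]
```

View pics/s10.png

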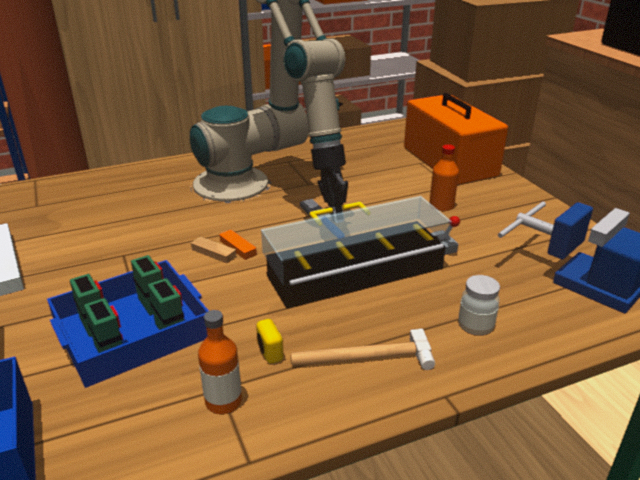

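The view shows the cover down with 28 N of resistance, so it is on its stop. I'll relieve the force, release and back off.

Request:
{"fn": "send_rows", "kwargs": {
  "increments": [
    {"gripper":1,"linear":[0,0,0.005],"delta_rot":[0,0,0]},
    {"gripper":0,"linear":[0,0,0.005],"delta_rot":[0,0,0]},
    {"gripper":0,"linear":[0,0,0.005],"delta_rot":[0,0,0]},
    {"gripper":0,"linear":[0,0,0.005],"delta_rot":[0,0,0]},
    {"gripper":0,"linear":[-0.008,0,0.025],"delta_rot":[0,0,0]},
    {"gripper":0,"linear":[-0.025,0,0.065],"delta_rot":[0,0,0]},
    {"gripper":0,"linear":[-0.042,0,0.105],"delta_rot":[0,0,0]}
  ]
}}

```text
clock: 43.05
position: [0.3984, 0.1345, 0.1812]
ee_rot: [0.135, 0.692, 0.697, 0.132]
contact_force: [1.2, -0.6, 0.6]
width: 0.0427
gripper_force: 0.0
```

Request:
{"fn": "send_rows", "kwargs": {
  "increments": [
    {"gripper":0,"linear":[-0.03,0,0.04],"delta_rot":[0,0,0]},
    {"gripper":0,"linear":[-0.06,-0.03,0.06],"delta_rot":[0,0,0]},
    {"gripper":0,"linear":[-0.06,-0.07,0.06],"delta_rot":[0,0,0]},
    {"gripper":0,"linear":[-0.06,-0.1,0.06],"delta_rot":[0,0,0]},
    {"gripper":0,"linear":[-0.06,-0.1,0.06],"delta_rot":[0,0,0]}
  ]
}}

```text
clock: 43.55
position: [0.3399, 0.03, 0.2417]
ee_rot: [0.138, 0.696, 0.693, 0.132]
contact_force: [-0.0, -0.9, -0.5]
width: 0.0428
gripper_force: 0.0
```

```bash
python3 - <<'E'
from h import *
T=grab('top','t11.png');S=grab('scene');print(get_state()['position'],get_state()['contact_force'])
for d in(T,S):
    for nm,lo,hi in(('red',(0,150,100),(6,255,255)),('yel',(24,150,120),(34,255,255))):
        for i,s,c in blobs(d,lo,hi,30)[2]: 
            if (d is T and 120<c[0]<400 and 180<c[1]<300) or (d is S and 300<c[0]<470 and 190<c[1]<230): print(nm,s.tolist(),c.round(1), onz(d,*c,.092).round(3) if nm=='red' else '')
E
```

```text
[0.33961909 0.03368266 0.2410557 ] [-0.42112388 -0.05921573  0.26895332]
red [144, 198, 13, 12, 116] [149.9 203.7] [0.568 0.371 0.092]
yel [232, 250, 71, 28, 534] [265.4 268.4] 
red [450, 216, 10, 8, 62] [454.8 219.6] [0.561 0.372 0.092]
yel [310, 201, 56, 16, 210] [336.5 207. ]
```

View pics/t11.png

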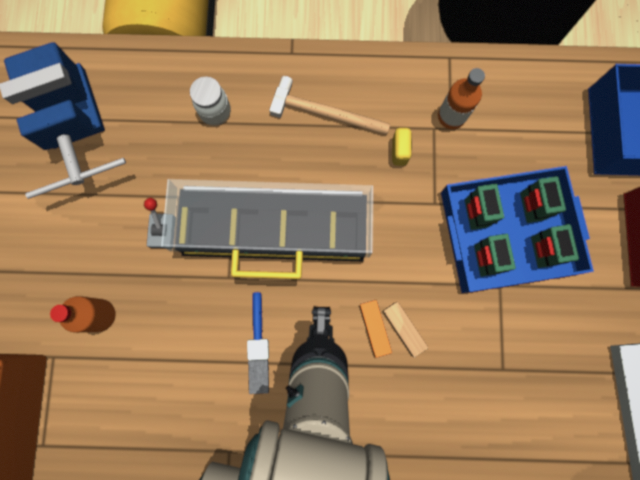

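The top view shows the cover shut, with the handle lower than at the start. The lever ball is at the off end at (150,204), and all four packs stand in the crate.

```bash
python3 -c "
from rig import sign_off; print(sign_off())"
```

```text
the job is handed in; nothing more can be done
None
```

The job is handed in after about 44 s of arm time: the power is off, the cover went up to its stop and is fully shut again, and all four packs stand in the crate; no verdict was returned.

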